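# Return tested specimens to their foam trays

### The arm

A 7-joint arm with a two-finger parallel gripper is mounted at the origin on the work surface. World frame = base frame: x ahead of the robot, y to its left, z up, the work surface at z = 0. Lengths are in m, angles in rad, forces in N, time in s.
With the tool pointing down it reaches from about 0.4 to 0.925 m from the base axis. Payload 4.1 kg.
Tool frame: the origin (TCP) lies on the centre line of the jaws, within the pads' length; the fingertips stand 8 mm ahead of it and the grasp point (between the pads) lies 11 mm behind it; z points along the fingers, y is the direction in which the jaws open and shut (so a half turn about z gives the same grasp; the last joint's range is limited). The gripper opens to 85 mm and grips with 20 to 120 N. Pads are 22 mm wide; open, the fingers measure 114 mm over their backs; the gripper's body (76 mm by 85 mm) begins 54 mm behind the grasp point. The pads swing forward as they close: fully open they stand 13 mm farther back than shut.
Start: joints at [1.226, 0.398, 0.045, 1.537, -0.019, 1.207, -0.051], TCP at [0.158, -0.63, 0.239] pointing down, gripper open.
Joint ranges: [-2.82, 2.82], [-0.49, 2.23], [-1.37, 1.46], [0, 2.46], [-1.36, 4.5], [0.23, 2], [-2.94, 2.94]. Speed limits (rad/s): [2.57, 2.57, 3.14, 3.14, 3.14, 3.14, 3.14].

### API

Orientations are given as [roll, pitch, yaw] about the fixed x, y, z axes, in that order (R = Rz(yaw) Ry(pitch) Rx(roll)).
In Python, from rig import manip gives the robot as it stands.
- The arm moves only by the tool move_arm, never from a script. Its argument "commands" is a list of rows, each a list of 3 entries, a list of its own where there are three numbers: the shift along the tool's x, y, z in cm, then the turn, a rotation vector about the tool's x, y, z in degrees, then the finger opening in cm, from 0 to 8.54. In form: [[[x, y, z], [wx, wy, wz], gripper], ...]. A call has 1 to 12 rows; each row shifts and turns the pose as measured when the row begins, along the tool's axes as they then stand; what a row does not reach is not made up. A row lasts 1/10 s, in which the tool goes at most 50 mm and 8.59 degrees, less where a joint would pass 70% of its speed; a pose out of reach is approached as far as the arm can. A call is refused whole if a number of a shift passes 5 or a number of a turn 8.59, either way. A call with a gripper value outside its range is refused whole. The fingers move at their own pace and stop on an object; "squeeze" is the grip in N (left out, the last holds). Time passes only in rows, so rows that do not move let the fingers close. It gives the time, the measured TCP pose, the force and the opening at its end, in the units of the state.
- manip.get_obs(): the state, without advancing time (a new reading comes with each control period).
- manip.camera(name): name is "scene" or "side" or "wrist"; returns a dict with "color" (400x640x3 uint8, blue, green, red), "intrinsics" (3x3 intrinsics, pixels), "origin" and "rotation" of the camera in the world. Camera axes: x right, y up, looking along -z (the intrinsics and any distortion apply to the point x, -y, -z); pixel columns grow to the right and rows downward; lengths in m; the calibration is good to about 2 mm. A picture is of the moment at which its call begins. There is no depth.
- manip.finish_job(): hands the job in, once; it reports no verdict.
The state is a dict: "clock": time; "joint_positions": joint angles; "qd": joint speeds; "joint_torque": joint torques, N m; "eef_pos": TCP position; "eef_rot": TCP orientation; "ft_force": force on the tool from outside, world axes, zero at the start; "moment": the same for the moment, N m; "finger_gap": finger opening in m.
Only numpy, scipy, OpenCV 4.12 (cv2) and the standard library are available. Lean on these libraries where they do the work, as an engineer would, in place of code of your own. Each camera call takes 0.05 s, during which the arm holds its last target. There are 200 camera calls.

### The job

The tests are finished: put the four specimens (fuse-link, circuit breaker, current transformer, post insulator) back, each upright into the sample tray whose foam cut-out has its shape and whose dot has its colour, sitting fully down on the floor of the cut-out. Set them down, do not drop them or knock any of them over, and leave the cleaner bottle and the multimeter where they are.

Things in the scene. Friction and masses are not known exactly. Their poses are not given: they have to be found in the camera images.
- fuse_c (a point): Fuse-link, loose, upright, red dot on top: cream ceramic block, blue label, metal end plates, 30 (x) x 48 (y) mm, 54 mm high over two end lugs (ceramic to 48); a 6 mm thick steel blade stands out of each y end, 14 to 30 mm up, 79 mm over the blades. 0.2 kg. Grip across x at its middle, upper half. Origin: centre, 27 mm above its underside; z up, y along the blades.
- breaker_c (a point): Three-pole circuit breaker, loose, standing on its back, blue dot on top: off-white, 54 (x) x 80 (y) mm, 46 mm high, with a raised nose in the middle, 46 mm long (y), 70 mm high, black toggles to 82 mm. 0.36 kg. Grip across its 54 mm width (x). Origin: its middle, 38 mm above its underside; z up, y along its length.
- ct_c (a point): Window-type current transformer, loose, upright, yellow dot on top: dark grey body 38 (x) x 84 (y) mm, 98 mm high, terminals to 111, foot 38 x 104 (y) mm. A round 36 mm window runs through along x, centre 44 mm up: grip the solid head above it, across the 38 mm (x). 0.55 kg. Origin: middle of the head, 80 mm above its underside; z up, y along the foot.
- insulator_c (a point): Post insulator, loose, upright, green dot on top: brick-red ribbed epoxy cylinder, 60 mm diameter, 74 mm high, brass insert in its top to 76 mm. 0.35 kg. Grip across its diameter, in its upper half, in any direction; its turn about z does not matter. Origin: on its axis, 38 mm above its underside; z up.
- tray_fuse: Sample tray, fixed: grey shell 105 (x) x 140 (y) x 22 mm high, filled with black foam with a red dot in one corner. Cut-out in its middle, 10 mm deep, with a pale floor 12 mm above the bench: fuse-link shape, 46 (x) x 64 (y) mm with a 28 mm wide slot for the blade at both y ends, 95 mm over all in y. Origin: on the bench below the cut-out's middle; z up, y along the long side.
- tray_breaker: Sample tray, fixed: grey shell 105 (x) x 140 (y) x 22 mm high, filled with black foam with a blue dot in one corner. Cut-out in its middle, 10 mm deep, with a pale floor 12 mm above the bench: broad rectangle 70 (x) x 96 (y) mm, for the circuit breaker. Origin: on the bench below the cut-out's middle; z up, y along the long side.
- tray_ct: Sample tray, fixed: grey shell 105 (x) x 140 (y) x 22 mm high, filled with black foam with a yellow dot in one corner. Cut-out in its middle, 10 mm deep, with a pale floor 12 mm above the bench: long narrow rectangle 54 (x) x 120 (y) mm, for the current transformer's foot. Origin: on the bench below the cut-out's middle; z up, y along the long side.
- tray_insulator: Sample tray, fixed: grey shell 105 (x) x 140 (y) x 22 mm high, filled with black foam with a green dot in one corner. Cut-out in its middle, 10 mm deep, with a pale floor 12 mm above the bench: round, 76 mm diameter, for the post insulator. Origin: on the bench below the cut-out's middle; z up, y along the long side.
- cleaner_c (a point): Bystander, loose, the tallest loose thing here: white bottle with a blue cap, 44 mm diameter, 130 mm high, standing between two trays. Origin: on its axis, 65 mm above the bench. Fixed equipment up to 235 mm high stands along the far and side edges of the bench.
- multimeter_c (a point): Bystander, loose: yellow multimeter on its back, 130 (x) x 66 (y) x 32 mm high (knob to 39 mm), among specimens and trays. Origin: its middle, 16 mm above the bench. Tape roll, small wrench and screwdriver, all under 25 mm high, also lie about.
Things that resemble listed ones, but are neither listed nor needed, are in the scene too. Leave any purple or turquoise look-alike of the tray_ct alone.

How it is judged:
At the end, for the whole second after the job is handed in: Each specimen stands released and at rest in the cut-out of its own tray: upright (within 0.1 rad), its axis within 14 mm of the cut-out's middle and its underside within 4 mm of the cut-out's floor (horizontal distance between fuse_c and tray_fuse below 0.014 m and z of fuse_c in the frame of tray_fuse below 0.043 m and angle between each of fuse_c, breaker_c, ct_c, insulator_c's own z axis and vertical below 0.1 rad and linear speed of each of fuse, breaker, ct, insulator below 0.02 m/s and horizontal distance between breaker_c and tray_breaker below 0.014 m and z of breaker_c in the frame of tray_breaker below 0.054 m and horizontal distance between ct_c and tray_ct below 0.014 m and z of ct_c in the frame of tray_ct below 0.096 m and horizontal distance between insulator_c and tray_insulator below 0.014 m and z of insulator_c in the frame of tray_insulator below 0.054 m); the robot touches nothing.
It fails at once if a specimen is knocked over (angle between any of fuse_c, breaker_c, ct_c, insulator_c's own z axis and vertical above 0.8 rad).
It fails at once if a specimen is dropped (falls freely by about 3 cm or more) ((contact force between the fingers and fuse below 0.05 N and linear speed of fuse above 0.75 m/s) or (contact force between the fingers and breaker below 0.05 N and linear speed of breaker above 0.75 m/s) or (contact force between the fingers and ct below 0.05 N and linear speed of ct above 0.75 m/s) or (contact force between the fingers and insulator below 0.05 N and linear speed of insulator above 0.75 m/s)).
It fails at once if the cleaner bottle is knocked over or pushed more than 40 mm away (angle between cleaner_c's own z axis and vertical above 0.6 rad or distance of cleaner_c from where it was at the start of the episode above 0.04 m).
It fails at once if the multimeter is pushed more than 40 mm away (distance of multimeter_c from where it was at the start of the episode above 0.04 m).
It also fails if it takes over 104 s, if anything falls off the work surface, if the arm or the gripper's body presses on something with over 40 N, if the wrist force passes 120 N, or if a joint passes its speed limit or range.

## Working session

There is one attempt and no reset: what is moved stays moved. The work goes in short steps, Python scripts to look and compute and a tool call to move; the robot and the scene stay as the last step left them, time stands still between calls to the robot, and variables do not carry over. Pictures are saved under pics/ and viewed, about 12 in all and at most 16, crops included, and the job is handed in when it is done.

Besides the shell and the picture viewer there is one more tool, called after "Call:" by a JSON object that holds its "fn" and its "kwargs". move_arm: Moves the arm, as the interface text tells. Its arguments: {"type":"object","properties":{"commands":{"type":"array"},"squeeze":{"type":"number"}},"required":["commands"]}

```bash
mkdir -p pics; ls; python3 - <<'E'
from rig import manip
import cv2,numpy as np
for n in("scene","side","wrist"):
    c=manip.camera(n); cv2.imwrite(f"pics/{n}0.png",c["color"]); print(n,np.round(c["origin"],3).tolist(),np.round(c["rotation"],3).tolist(),c["intrinsics"].tolist() if hasattr(c["intrinsics"],'tolist') else c["intrinsics"],c.keys())
o=manip.get_obs();print(o)
E
```

```text
pics
scene [0.985, -0.635, 0.954] [0.803, 0.019, 0.675] [[367.67472875710587, 0.0, 319.84039550003433], [0.0, 367.67472875710587, 195.8582891372197], [0.0, 0.0, 1.0]] dict_keys(['color', 'intrinsics', 'origin', 'rotation'])
side [0.246, 1.327, 0.924] [0.98, 0.017, -3.021] [[464.8510994240822, 0.0, 321.0492080968139], [0.0, 464.8510994240822, 200.64586474340243], [0.0, 0.0, 1.0]] dict_keys(['color', 'intrinsics', 'origin', 'rotation'])
wrist [0.238, -0.61, 0.373] [-0.327, 0.002, -1.325] [[314.36518873050045, 0.0, 312.7509188774708], [0.0, 314.36518873050045, 201.4506095244151], [0.0, 0.0, 1.0]] dict_keys(['color', 'intrinsics', 'origin', 'rotation'])
{'clock': 0.15, 'joint_positions': array([ 1.2260088 ,  0.39902685,  0.04506022,  1.53757991, -0.01869978,
        1.20689392, -0.05067772]), 'qd': array([ 1.84527194e-05, -2.93717681e-03,  1.06140035e-03, -5.59084324e-03,
       -2.77018889e-04,  8.75435972e-04,  2.06716961e-03]), 'joint_torque': array([ 2.33794221e-03, -4.75559163e+01,  1.36681505e+00, -2.54510164e+01,
        1.16937529e-02,  6.49691923e-03, -1.01573534e-05]), 'eef_pos': array([ 0.15806247, -0.63000984,  0.23850419]), 'eef_rot': array([-3.14011042e+00,  1.11894036e-04,  2.45903010e-01]), 'ft_force': array([-0.17063529,  0.61157371,  0.76395931]), 'moment': array([ 0.01674892, -0.05757121, -0.02927447]), 'finger_gap': 0.08530917807848415}
```

View pics/scene0.png

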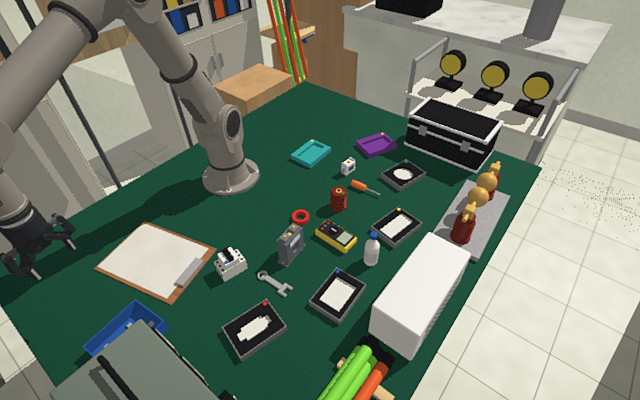

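View pics/side0.png

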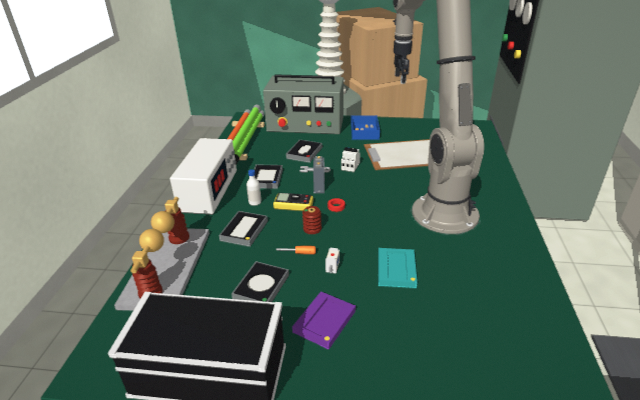

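```bash
cat > h.py <<'E'
from rig import manip
import cv2,numpy as np
from scipy.spatial.transform import Rotation as R
def cam(n):
    c=manip.camera(n); c["Rm"]=R.from_euler('xyz',c["rotation"]).as_matrix(); return c
def dirs(c,uv):
    uv=np.atleast_2d(np.asarray(uv,float)); k=c["intrinsics"]
    d=np.c_[(uv[:,0]-k[0][2])/k[0][0],-(uv[:,1]-k[1][2])/k[1][1],-np.ones(len(uv))]
    return d@c["Rm"].T
def plane(c,uv,z):
    d=dirs(c,uv); o=np.asarray(c["origin"]); return o+d*((z-o[2])/d[:,2])[:,None]
def two(c1,u1,c2,u2):
    A=[];b=[]
    for c,u in((c1,u1),(c2,u2)):
        d=dirs(c,u)[0];d/=np.linalg.norm(d);P=np.eye(3)-np.outer(d,d);A.append(P);b.append(P@c["origin"])
    return np.linalg.lstsq(np.vstack(A),np.hstack(b),rcond=None)[0]
def proj(c,p):
    q=(np.atleast_2d(p)-c["origin"])@c["Rm"]; k=c["intrinsics"]
    return np.c_[k[0][2]+k[0][0]*q[:,0]/-q[:,2],k[1][2]-k[1][1]*q[:,1]/-q[:,2]]
E
python3 - <<'E'
from h import *
a=cam("scene");b=cam("side")
cv2.imwrite("pics/s1.png",cv2.resize(a["color"][120:370,190:450],None,fx=2.4,fy=2.4,interpolation=cv2.INTER_CUBIC))
for c,nm,roi in((a,"scene",(190,130,450,370)),(b,"side",(200,130,380,350))):
    im=c["color"].astype(int);m=(im.max(2)<50).astype(np.uint8)
    x0,y0,x1,y1=roi;mm=np.zeros_like(m);mm[y0:y1,x0:x1]=m[y0:y1,x0:x1]
    cs,_=cv2.findContours(mm,cv2.RETR_EXTERNAL,cv2.CHAIN_APPROX_NONE)
    for k in cs:
        if cv2.contourArea(k)<300: continue
        p=plane(c,k[:,0],0.022);r=cv2.minAreaRect((p[:,:2]*1000).astype(np.float32))
        print(nm,"px",k[:,0].mean(0).round(),"ctr",np.round(r[0]),"size",np.round(r[1]),"ang",round(r[2],1))
E
```

```text
scene px [253. 328.] ctr [ 542. -393.] size [131.  95.] ang 75.8
scene px [369. 335.] ctr [ 830. -194.] size [161. 288.] ang 0.4
scene px [338. 293.] ctr [ 657. -171.] size [ 95. 132.] ang 3.0
scene px [198. 192.] ctr [ -14. -155.] size [ 94. 137.] ang 73.4
scene px [403. 173.] ctr [543. 407.] size [127.  92.] ang 76.1
scene px [421. 153.] ctr [562. 574.] size [304. 254.] ang 0.0
side px [289. 331.] ctr [429. 563.] size [ 73. 135.] ang 0.9
side px [233. 324.] ctr [588. 571.] size [199. 158.] ang 0.0
side px [260. 282.] ctr [543. 409.] size [130.  94.] ang 75.6
side px [234. 182.] ctr [ 756. -104.] size [ 76. 411.] ang 5.8
```

View pics/s1.png

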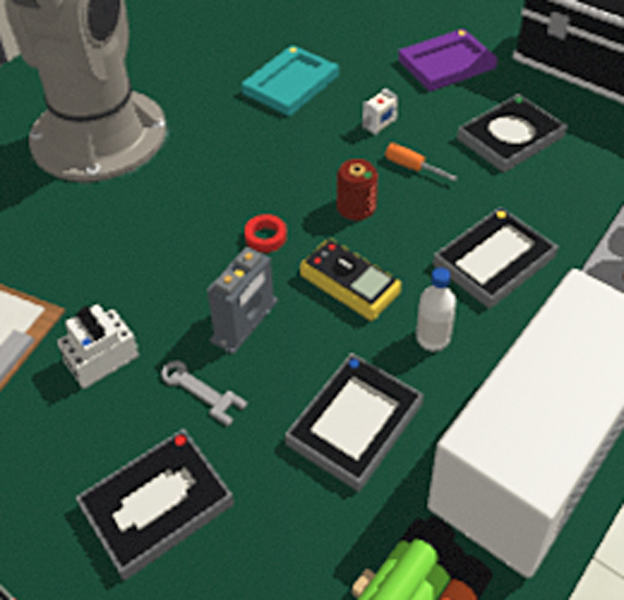

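```bash
python3 - <<'E'
from h import *
a=cam("scene");b=cam("side")
def ax(bx):
    e=bx[1]-bx[0],bx[2]-bx[1]; v=max(e,key=np.linalg.norm); return np.degrees(np.arctan2(v[1],v[0]))%180
for c,nm,roi in((a,"scene",(190,130,450,370)),(b,"side",(200,130,380,310))):
    im=c["color"].astype(int);m=(im.max(2)<58).astype(np.uint8)
    x0,y0,x1,y1=roi;mm=np.zeros_like(m);mm[y0:y1,x0:x1]=m[y0:y1,x0:x1]
    cs,_=cv2.findContours(mm,cv2.RETR_EXTERNAL,cv2.CHAIN_APPROX_NONE)
    for k in cs:
        if cv2.contourArea(k)<150: continue
        p=plane(c,k[:,0],0.022);r=cv2.minAreaRect((p[:,:2]*1000).astype(np.float32))
        if max(r[1])<180:print(nm,"px",k[:,0].mean(0).round(),"ctr",np.round(r[0]),"size",np.round(r[1]),"long axis deg",ax(cv2.boxPoints(r)).round(1))
f=lambda *p:np.array(p)/2.4+[190,120]
def line(n,p,q,z):
    P=plane(a,[f(*p),f(*q)],z)[:,:2]*1000;d=P[1]-P[0];print(n,P.round(),np.linalg.norm(d).round(),np.degrees(np.arctan2(d[1],d[0])).round(1))
line("ct foot",(232,350),(275,305),0); line("ct top L/R",(209,286),(265,250),.098)
line("br long",(83,387),(138,355),0);line("br short",(83,387),(58,355),0)
line("fuse",(378,133),(398,121),0);line("fuse2",(378,133),(362,126),0)
line("ins top",(357,170),(357,170),.075);line("cleaner cap",(441,275),(441,275),.13)
line("yellow L-B",(435,257),(486,304),.022);line("yellow B-R",(486,304),(557,246),.022);line("yellow T",(505,211),(505,211),.022)
E
```

```text
scene px [228. 348.] ctr [ 532. -474.] size [ 19. 102.] long axis deg 166.6
scene px [320. 316.] ctr [ 664. -259.] size [104.  20.] long axis deg 1.1
scene px [253. 328.] ctr [ 543. -393.] size [131.  96.] long axis deg 75.8
scene px [338. 293.] ctr [ 657. -171.] size [ 96. 132.] long axis deg 92.9
scene px [213. 279.] ctr [ 340. -363.] size [48. 54.] long axis deg 166.4
scene px [357. 268.] ctr [654. -69.] size [72. 41.] long axis deg 73.6
scene px [268. 267.] ctr [ 434. -231.] size [99. 65.] long axis deg 71.3
scene px [326. 245.] ctr [525. -59.] size [ 25. 124.] long axis deg 176.0
scene px [331. 230.] ctr [503.   4.] size [52. 85.] long axis deg 178.0
scene px [397. 224.] ctr [658. 158.] size [131.  96.] long axis deg 79.2
scene px [327. 212.] ctr [434.  57.] size [70. 52.] long axis deg 72.8
scene px [201. 192.] ctr [ -11. -143.] size [113. 140.] long axis deg 160.7
scene px [403. 173.] ctr [544. 407.] size [130.  94.] long axis deg 74.7
side px [260. 282.] ctr [542. 408.] size [132.  96.] long axis deg 75.6
side px [244. 223.] ctr [657. 159.] size [131.  95.] long axis deg 79.6
side px [304. 148.] ctr [ 541. -392.] size [129.  94.] long axis deg 74.7
ct foot [[ 469. -184.]
 [ 465.  -93.]] 91.0 92.2
ct top L/R [[ 434. -177.]
 [ 450.  -89.]] 90.0 79.6
br long [[ 358. -341.]
 [ 377. -265.]] 79.0 75.8
br short [[ 358. -341.]
 [ 295. -329.]] 64.0 169.2
fuse [[368. 283.]
 [377. 328.]] 46.0 79.1
fuse2 [[368. 283.]
 [337. 281.]] 31.0 -177.0
ins top [[440. 125.]
 [440. 125.]] 0.0 0.0
cleaner cap [[665.  -9.]
 [665.  -9.]] 0.0 0.0
yellow L-B [[599.  95.]
 [697.  67.]] 102.0 -16.0
yellow B-R [[697.  67.]
 [723. 217.]] 152.0 80.2
yellow T [[631. 233.]
 [631. 233.]] 0.0 0.0
```

```bash
cat >> h.py <<'E'
def plan(x,y,z,yaw,n=None):
    "rows for shift (cm, tool axes) and turn (deg) from the present pose to x,y,z (m), yaw (deg), pointing down"
    o=manip.get_obs();p=np.array(o["eef_pos"]);Rc=R.from_euler('xyz',o["eef_rot"]);Rt=R.from_euler('xyz',[np.pi,0,np.radians(yaw)])
    rv=(Rc.inv()*Rt).as_rotvec();d=np.array([x,y,z])-p
    n=n or int(max(np.ceil(np.linalg.norm(d)/.048),np.ceil(np.degrees(np.abs(rv).max())/8.4),1))
    for i in range(n):
        s=(Rc*R.from_rotvec(rv*i/n)).inv().apply(d/n)*100
        print([s.round(2).tolist(),np.degrees(rv/n).round(2).tolist()])
    print("n",n,"pos",p.round(4),"rpy deg",np.degrees(o["eef_rot"]).round(2),"gap",round(o["finger_gap"],4),"F",np.round(o["ft_force"],1),"t",o["clock"])
E
python3 -c "
from h import *
plan(.342,-.296,.24,76,9)"
```

```text
[[2.89, -3.11, -0.01], [-0.0, -0.0, -6.88]]
[[3.24, -2.74, -0.01], [-0.0, -0.0, -6.88]]
[[3.54, -2.33, -0.01], [-0.0, -0.0, -6.88]]
[[3.8, -1.89, -0.01], [-0.0, -0.0, -6.88]]
[[3.99, -1.42, -0.01], [-0.0, -0.0, -6.88]]
[[4.14, -0.93, -0.01], [-0.0, -0.0, -6.88]]
[[4.22, -0.43, -0.01], [-0.0, -0.0, -6.88]]
[[4.24, 0.08, -0.01], [-0.0, -0.0, -6.88]]
[[4.2, 0.58, -0.01], [-0.0, -0.0, -6.88]]
n 9 pos [ 0.1581 -0.6303  0.2391] rpy deg [-179.98    0.     14.09] gap 0.0854 F [-0.5 -0.1  0.2] t 0.35
```

Call:
{"fn": "move_arm", "kwargs": {"commands": [[[2.9,-3.1,0],[0,0,-6.9],8.5],[[3.2,-2.7,0],[0,0,-6.9],8.5],[[3.5,-2.3,0],[0,0,-6.9],8.5],[[3.8,-1.9,0],[0,0,-6.9],8.5],[[4.0,-1.4,0],[0,0,-6.9],8.5],[[4.1,-0.9,0],[0,0,-6.9],8.5],[[4.2,-0.4,0],[0,0,-6.9],8.5],[[4.2,0.1,0],[0,0,-6.9],8.5],[[4.2,0.6,0],[0,0,-6.9],8.5]]}}

```text
clock: 1.25
eef_pos: [0.3381, -0.2895, 0.2374]
eef_rot: [-3.141, 0.007, 1.36]
ft_force: [1.3, -0.5, -0.6]
finger_gap: 0.0847
```

```bash
python3 -c "
from h import *
c=cam('wrist');cv2.imwrite('pics/w1.png',c['color']);o=manip.get_obs();print(o['joint_positions'],c['origin'],c['rotation'],proj(c,[[.342,-.296,0],[.658,-.171,.022]]))"
```

```text
[ 0.91503855  0.03397663 -0.33020118  1.997574    0.01408313  1.11047406
  0.38192553] [ 0.35524066 -0.20772576  0.37185502] [-0.33346436  0.00051405 -0.21084389] [[317.47487244 170.44504794]
 [617.19834134 -18.29759379]]
```

View pics/w1.png

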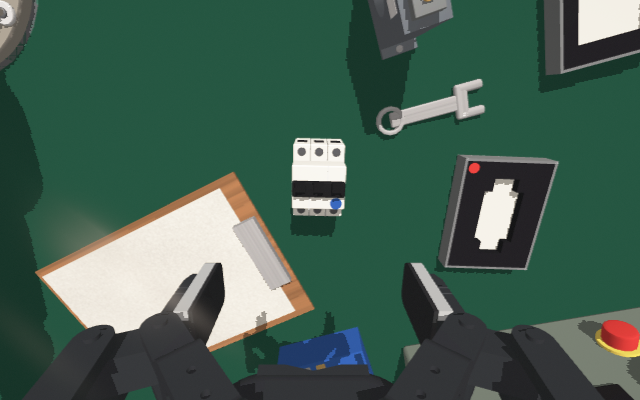

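```bash
cat >> h.py <<'E'
def rect(pts):
    r=cv2.minAreaRect((np.asarray(pts)[:,:2]*1000).astype(np.float32));bx=cv2.boxPoints(r);e=bx[1]-bx[0],bx[2]-bx[1];v=max(e,key=np.linalg.norm)
    return np.round(r[0],1),np.round(r[1],1),round(float(np.degrees(np.arctan2(v[1],v[0]))%180),1)
E
python3 - <<'E'
from h import *
im=cv2.imread('pics/w1.png');c=cam('wrist')
x=cv2.resize(im[120:240,260:380],None,fx=5,fy=5,interpolation=cv2.INTER_NEAREST);cv2.imwrite('pics/w1c.png',x)
m=(im.min(2)>110).astype(np.uint8);m[:130]=0;m[225:]=0;m[:,:285]=0;m[:,360:]=0
k=max(cv2.findContours(m,0,1)[0],key=len)
ys,xs=np.nonzero(m)
for r in range(134,220,4): print(r,xs[ys==r].min() if (ys==r).any() else 0,xs[ys==r].max() if (ys==r).any() else 0,end='; ')
P=plane(c,[[294,138.5],[344,138.5],[294,216],[342,216]],.046);print(P[:,:2]*1000,rect(P))
E
```

```text
134 0 0; 138 296 325; 142 294 342; 146 293 345; 150 293 344; 154 293 344; 158 293 344; 162 293 344; 166 292 346; 170 292 346; 174 292 346; 178 292 345; 182 344 344; 186 0 0; 190 0 0; 194 0 0; 198 292 344; 202 292 344; 206 292 344; 210 293 340; 214 293 341; 218 0 0; [[ 330.76110851 -239.00226261]
 [ 381.10640628 -249.05405568]
 [ 312.42731897 -322.44954047]
 [ 364.8868222  -332.92873937]] (array([ 347. , -285.8]), array([85.4, 53.5]), 78.7)
```

View pics/w1c.png

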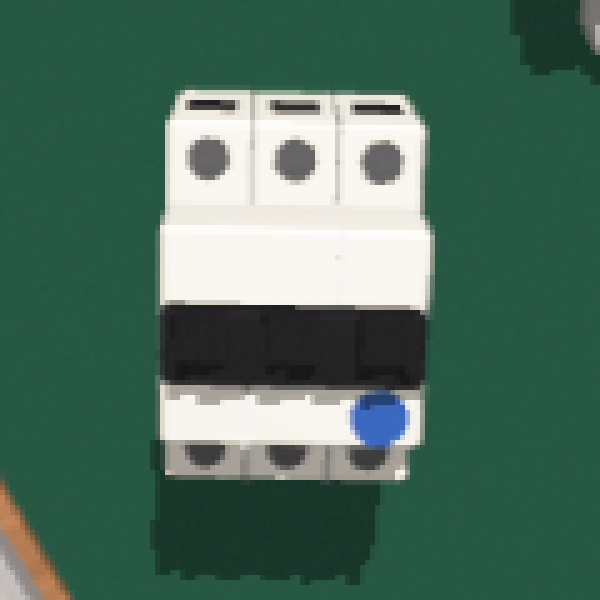

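```bash
python3 - <<'E'
from h import *
c=cam('wrist')
P=plane(c,[[293.5,144.3],[345.3,144.5],[293.0,215.5],[341.5,215.5]],.046);print(P[:,:2]*1000,rect(P), P.mean(0))
N=plane(c,[[292,165.2],[346.4,166],[292,208.5],[344.6,208.7]],.070);print(rect(N))
plan(P.mean(0)[0],P.mean(0)[1],.11,rect(P)[2],3)
E
```

```text
[[ 327.61266074 -248.6173655 ]
 [ 379.96853161 -259.65675348]
 [ 309.52984371 -325.52883155]
 [ 362.46448578 -336.47959072]] (array([ 344.7, -292.6]), array([79.9, 54. ]), 77.2) [ 0.34489388 -0.29257064  0.046     ]
(array([ 344.8, -292.4]), array([45.1, 53.9]), 167.9)
[[-0.06, 0.22, 4.25], [0.0, 0.13, 0.27]]
[[-0.07, 0.22, 4.25], [0.0, 0.13, 0.27]]
[[-0.08, 0.22, 4.25], [0.0, 0.13, 0.27]]
n 3 pos [ 0.3391 -0.2886  0.2376] rpy deg [-180.      0.38   78.  ] gap 0.0851 F [-0.2 -0.8  0.3] t 1.4
```

Call:
{"fn": "move_arm", "kwargs": {"commands": [[[-0.1,0.3,4.2],[0,0.1,0.2],8.5],[[-0.1,0.3,4.2],[0,0.1,0.2],8.5],[[0,0.1,4.2],[0,0.1,0.2],8.5],[[0,0,4],[0,0,0],8.5],[[0,0,3],[0,0,0],8.5],[[0,0,0.5],[0,0,0],8.5]]}}

```text
clock: 2.0
eef_pos: [0.3461, -0.3047, 0.0339]
eef_rot: [3.132, 0.012, 1.335]
ft_force: [0.1, 1.2, 0.2]
finger_gap: 0.085
```

```bash
python3 -c "
from h import *
plan(.345,-.2925,.030,77.5,1)"
```

```text
[[1.16, -0.39, 0.37], [0.56, 0.68, -1.01]]
n 1 pos [ 0.3461 -0.3047  0.0339] rpy deg [179.44   0.67  76.49] gap 0.085 F [0.1 1.2 0.2] t 2.0
```

Call:
{"fn": "move_arm", "kwargs": {"commands": [[[1.1,-0.4,0.4],[0.5,0.7,-1],8.5],[[0,0,0],[0,0,0],8.5]]}}

```text
clock: 2.2
eef_pos: [0.344, -0.2939, 0.0298]
eef_rot: [-3.141, -0.001, 1.35]
ft_force: [0.4, 0.6, -0.3]
finger_gap: 0.0849
```

```bash
python3 -c "
from h import *
plan(.345,-.2925,.030,77.5,1)"
```

```text
[[0.16, 0.06, -0.02], [-0.03, -0.06, -0.13]]
n 1 pos [ 0.344  -0.2939  0.0298] rpy deg [-1.7997e+02 -6.0000e-02  7.7370e+01] gap 0.0849 F [ 0.4  0.6 -0.3] t 2.2
```

Call:
{"fn": "move_arm", "kwargs": {"commands": [[[0.1,0,0],[0,0,0],5],[[0,0,0],[0,0,0],5],[[0,0,0],[0,0,0],5],[[0,0,0],[0,0,0],5],[[0,0,0],[0,0,0],5],[[0,0,0],[0,0,0],5],[[0,0,0],[0,0,0],5],[[0,0,-1],[0,0,0],5],[[0,0,-2],[0,0,0],5],[[0,0,-3],[0,0,0],5]], "squeeze": 50}}

```text
clock: 3.2
eef_pos: [0.3424, -0.2919, 0.0924]
eef_rot: [-3.138, -0.002, 1.351]
ft_force: [1.0, -0.8, -4.4]
finger_gap: 0.0539
```

```bash
python3 -c "
from h import *
plan(.657,-.171,.17,92.9,9)"
```

```text
[[2.08, 3.11, -0.87], [-0.02, -0.02, -1.72]]
[[1.98, 3.18, -0.87], [-0.02, -0.02, -1.72]]
[[1.88, 3.23, -0.87], [-0.02, -0.02, -1.72]]
[[1.79, 3.29, -0.87], [-0.02, -0.02, -1.72]]
[[1.69, 3.34, -0.87], [-0.02, -0.02, -1.72]]
[[1.58, 3.39, -0.87], [-0.02, -0.02, -1.72]]
[[1.48, 3.44, -0.87], [-0.02, -0.02, -1.72]]
[[1.38, 3.48, -0.86], [-0.02, -0.02, -1.72]]
[[1.27, 3.52, -0.86], [-0.02, -0.02, -1.72]]
n 9 pos [ 0.3424 -0.2919  0.0924] rpy deg [-1.7978e+02 -1.3000e-01  7.7380e+01] gap 0.0539 F [ 1.  -0.8 -4.4] t 3.2
```

Call:
{"fn": "move_arm", "kwargs": {"commands": [[[0.5,1.5,-4],[0,0,-1.7],5],[[1.6,3.2,-3],[0,0,-1.7],5],[[1.9,3.4,-1.5],[0,0,-1.7],5],[[1.8,3.5,0],[0,0,-1.7],5],[[1.7,3.6,0],[0,0,-1.7],5],[[1.6,3.6,0],[0,0,-1.7],5],[[1.5,3.6,0],[0,0,-1.7],5],[[1.4,3.6,0],[0,0,-1.7],5],[[1.3,3.4,0],[0,0,-1.7],5]]}}

```text
clock: 4.1
eef_pos: [0.6524, -0.1894, 0.1892]
eef_rot: [-3.141, 0.005, 1.614]
ft_force: [0.0, -1.3, -3.6]
finger_gap: 0.0531
```

```bash
python3 -c "
from h import *
plan(.657,-.171,.1,92.9)"
```

```text
[[0.93, 0.27, 4.46], [-0.02, 0.14, -0.22]]
[[0.92, 0.27, 4.46], [-0.02, 0.14, -0.22]]
n 2 pos [ 0.6524 -0.1894  0.1892] rpy deg [-179.97    0.29   92.47] gap 0.0531 F [ 0.  -1.3 -3.6] t 4.1
```

Call:
{"fn": "move_arm", "kwargs": {"commands": [[[0.9,0.3,4],[0,0.1,-0.2],5],[[0.9,0.3,4],[0,0.1,-0.2],5],[[0.3,0,2.5],[0,0,0],5],[[0,0,0],[0,0,0],5]]}}

```text
clock: 4.5
eef_pos: [0.6649, -0.1615, 0.0834]
eef_rot: [3.135, -0.003, 1.629]
ft_force: [-1.4, -0.8, -4.0]
finger_gap: 0.0537
```

```bash
python3 -c "
from h import *
plan(.657,-.171,.055,92.9)
c=cam('wrist');cv2.imwrite('pics/w2.png',c['color'])"
```

```text
[[-0.91, -0.86, 2.83], [0.4, -0.16, 0.43]]
n 1 pos [ 0.6649 -0.1615  0.0834] rpy deg [ 1.796e+02 -1.600e-01  9.333e+01] gap 0.0537 F [-1.4 -0.8 -4. ] t 4.5
```

View pics/w2.png

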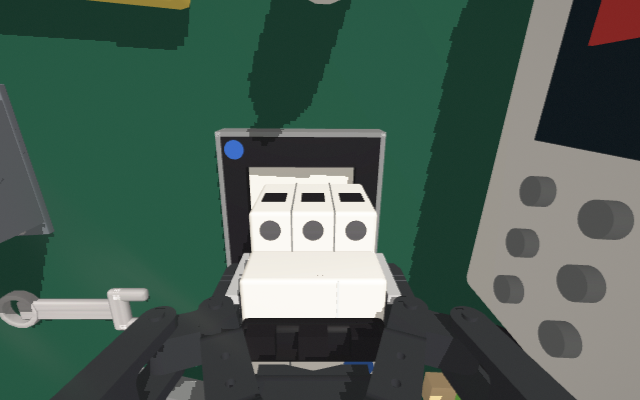

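Call:
{"fn": "move_arm", "kwargs": {"commands": [[[-0.9,-0.9,1],[0.4,-0.2,0.4],5],[[0,0,1.4],[0,0,0],5],[[0,0,0],[0,0,0],5]]}}

```text
clock: 4.85
eef_pos: [0.6595, -0.1749, 0.0647]
eef_rot: [3.132, 0.005, 1.618]
ft_force: [-0.3, 0.2, -3.6]
finger_gap: 0.0532
```

```bash
python3 -c "
from h import *
plan(.657,-.171,.043,92.9)"
```

```text
[[0.41, -0.26, 2.16], [0.53, 0.3, -0.19]]
n 1 pos [ 0.6595 -0.1749  0.0647] rpy deg [179.47   0.29  92.71] gap 0.0532 F [-0.3  0.2 -3.6] t 4.85
```

Call:
{"fn": "move_arm", "kwargs": {"commands": [[[0.4,-0.3,1],[0.5,0.3,-0.2],5],[[0,0,0.7],[0,0,0],5],[[0,0,0.2],[0,0,0],5]]}}

```text
clock: 5.15
eef_pos: [0.6574, -0.1726, 0.0464]
eef_rot: [3.138, 0.001, 1.62]
ft_force: [-0.8, -0.2, -3.6]
finger_gap: 0.0534
```

```bash
python3 -c "
from h import *
plan(.657,-.171,.042,92.9)"
```

```text
[[0.16, -0.03, 0.43], [0.2, 0.07, -0.09]]
n 1 pos [ 0.6574 -0.1726  0.0464] rpy deg [1.798e+02 7.000e-02 9.281e+01] gap 0.0534 F [-0.8 -0.2 -3.6] t 5.15
```

Call:
{"fn": "move_arm", "kwargs": {"commands": [[[0.1,0,0.3],[0.2,0,0],5],[[0,0,0.2],[0,0,0],5],[[0,0,0.1],[0,0,0],5],[[0,0,0.1],[0,0,0],5]]}}

```text
clock: 5.55
eef_pos: [0.6582, -0.1721, 0.045]
eef_rot: [-3.141, 0.004, 1.62]
ft_force: [-4.0, -0.2, 5.0]
finger_gap: 0.0538
```

Call:
{"fn": "move_arm", "kwargs": {"commands": [[[0,0,0],[0,0,0],6.5],[[0,0,0],[0,0,0],8.5],[[0,0,0],[0,0,0],8.5],[[0,0,0],[0,0,0],8.5],[[0,0,-2],[0,0,0],8.5],[[0,0,-4],[0,0,0],8.5],[[0,0,-4.5],[0,0,0],8.5],[[0,0,-4.5],[0,0,0],8.5],[[0,0,-1],[0,0,0],8.5]]}}

```text
clock: 6.45
eef_pos: [0.6589, -0.1705, 0.2075]
eef_rot: [-3.141, 0.002, 1.621]
ft_force: [0.5, -1.2, 0.5]
finger_gap: 0.085
```

```bash
python3 -c "
from h import *
c=cam('wrist');cv2.imwrite('pics/w3.png',c['color'])
plan(.455,-.14,.235,80)"
```

```text
[[0.81, -4.04, -0.56], [-0.01, 0.02, 2.58]]
[[0.63, -4.07, -0.56], [-0.01, 0.02, 2.58]]
[[0.45, -4.09, -0.56], [-0.01, 0.02, 2.58]]
[[0.26, -4.11, -0.56], [-0.01, 0.02, 2.58]]
[[0.08, -4.12, -0.56], [-0.01, 0.02, 2.58]]
n 5 pos [ 0.6585 -0.1705  0.2069] rpy deg [-1.7991e+02  9.0000e-02  9.2880e+01] gap 0.0851 F [ 0.9 -0.   1.2] t 6.5
```

View pics/w3.png

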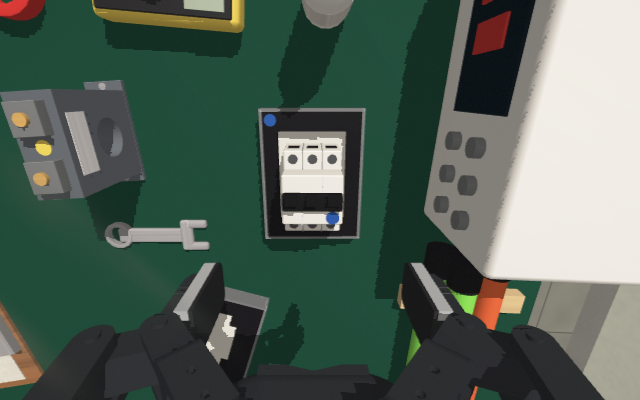

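Call:
{"fn": "move_arm", "kwargs": {"commands": [[[0.8,-4.1,-1.2],[0,0,2.6],8.5],[[0.6,-4.1,-1.2],[0,0,2.6],8.5],[[0.5,-4.1,-1.2],[0,0,2.6],8.5],[[0.3,-4.1,-1.2],[0,0,2.6],8.5],[[0.1,-4.1,-1],[0,0,2.6],8.5]]}}

```text
clock: 7.0
eef_pos: [0.4483, -0.1373, 0.256]
eef_rot: [-3.127, -0.004, 1.385]
ft_force: [-0.4, 0.1, 1.0]
finger_gap: 0.085
```

```bash
python3 -c "
from h import *
c=cam('wrist');cv2.imwrite('pics/w4.png',c['color']);print(proj(c,[[.455,-.14,.1]]));cv2.imwrite('pics/w4c.png',cv2.resize(c['color'][60:320,180:480],None,fx=2.2,fy=2.2,interpolation=cv2.INTER_CUBIC))
plan(.455,-.14,.235,80)"
```

```text
[[322.97284155 187.80737988]]
[[-0.08, 1.41, 2.14], [-1.17, -0.07, -0.78]]
n 1 pos [ 0.4417 -0.1367  0.2567] rpy deg [-1.7883e+02 -6.0000e-02  7.9220e+01] gap 0.085 F [-8.4  1.3  0. ] t 7.05
```

View pics/w4c.png

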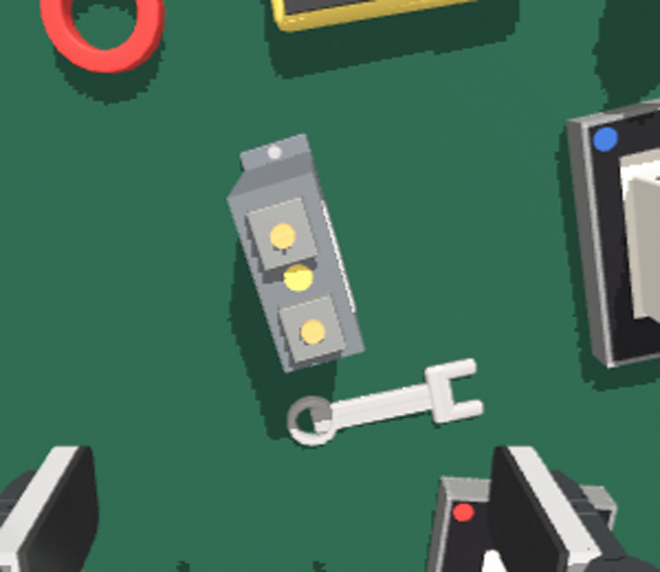

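```bash
python3 - <<'E'
from h import *
c=cam('wrist');im=c['color'];cv2.imwrite('pics/w5.png',im);np.savez('pics/w5.npz',o=c['origin'],r=c['rotation'])
h=cv2.cvtColor(im,cv2.COLOR_BGR2HSV);m=cv2.inRange(h,(15,70,150),(35,255,255));m[:130]=0
n,_,st,ce=cv2.connectedComponentsWithStats(m)
for i in range(1,n):
    if st[i,4]>40: print(st[i],ce[i].round(1),plane(c,ce[i],.111)[0,:2].round(4),plane(c,ce[i],.098)[0,:2].round(4),h[int(ce[i][1]),int(ce[i][0])])
# body mask grey
m=((im.max(2).astype(int)-im.min(2)<40)&(im.max(2)>75)&(im.max(2)<200)).astype(np.uint8);m[:,:230]=0;m[:,360:]=0;m[:100]=0;m[245:]=0
k=max(cv2.findContours(m,0,1)[0],key=cv2.contourArea);print(cv2.approxPolyDP(cv2.convexHull(k),3,True)[:,0].tolist())
plan(.455,-.14,.235,80)
E
```

```text
[311 160  11  12 107] [316.1 165.4] [ 0.4454 -0.1148] [ 0.4447 -0.1176] [ 25 109 253]
[317 179  13  12 126] [323.  184.5] [ 0.4483 -0.1336] [ 0.4478 -0.1372] [ 29 118 255]
[325 204  11  11  99] [329.6 209. ] [ 0.4503 -0.1585] [ 0.4499 -0.1632] [ 24 113 253]
[583 239  30  26 545] [597.8 250.4] [ 0.6999 -0.2478] [ 0.711  -0.2567] [ 18  92 189]
[[325, 119], [353, 217], [317, 228], [291, 148], [295, 128]]
[[-0.08, 1.01, 2.15], [-0.89, -0.07, -0.65]]
n 1 pos [ 0.4456 -0.1375  0.2567] rpy deg [-1.7911e+02 -7.0000e-02  7.9350e+01] gap 0.085 F [ 1.  -0.2  1.1] t 7.1
```

```bash
python3 - <<'E'
from h import *
d=np.load('pics/w5.npz');c=cam('wrist');c['origin']=d['o'];c['Rm']=R.from_euler('xyz',d['r']).as_matrix()
P=plane(c,[[291,148],[317,228],[353,217]],.098)[:,:2];print(P.round(4));e=P[1]-P[0];f=P[2]-P[1];print(np.degrees(np.arctan2(-e[1],-e[0])),np.linalg.norm(e),np.degrees(np.arctan2(f[1],f[0])),np.linalg.norm(f),(P[0]+P[2])/2)
plan(.448,-.137,.15,96.5)
E
```

```text
[[ 0.4247 -0.097 ]
 [ 0.4337 -0.1812]
 [ 0.4714 -0.1758]]
96.1366784829353 0.08464362484346744 8.069308191870327 0.03799687907886829 [ 0.44803103 -0.13642187]
[[0.02, 0.03, 3.56], [-0.23, -0.07, -5.69]]
[[0.02, 0.02, 3.56], [-0.23, -0.07, -5.69]]
[[0.02, 0.0, 3.56], [-0.23, -0.07, -5.69]]
n 3 pos [ 0.4483 -0.1378  0.2567] rpy deg [-1.7927e+02 -1.2000e-01  7.9430e+01] gap 0.0851 F [1.  0.2 1. ] t 7.15
```

Call:
{"fn": "move_arm", "kwargs": {"commands": [[[0,0,2.5],[-0.2,0,-5.7],8.5],[[0,0,3],[-0.2,0,-5.7],8.5],[[0,0,3],[-0.2,0,-5.7],8.5],[[0,0,1],[0,0,0],8.5],[[0,0,0],[0,0,0],8.5]]}}

```text
clock: 7.65
eef_pos: [0.4518, -0.1377, 0.1559]
eef_rot: [3.14, -0.006, 1.696]
ft_force: [0.2, -0.2, 0.4]
finger_gap: 0.0851
```

```bash
python3 -c "
from h import *
plan(.448,-.1367,.070,96.5,3)"
```

```text
[[0.03, -0.13, 2.86], [0.03, -0.12, 0.23]]
[[0.04, -0.13, 2.86], [0.03, -0.12, 0.23]]
[[0.04, -0.12, 2.86], [0.03, -0.12, 0.23]]
n 3 pos [ 0.4518 -0.1377  0.1559] rpy deg [179.89  -0.35  97.18] gap 0.0851 F [ 0.2 -0.2  0.4] t 7.65
```

Call:
{"fn": "move_arm", "kwargs": {"commands": [[[0,-0.2,2.5],[0,-0.1,0.2],8.5],[[0,-0.1,2.5],[0,-0.1,0.2],8.5],[[0,-0.1,2.2],[0,0,0.2],8.5],[[0,0,0.8],[0,0,0],8.5],[[0,0,0],[0,0,0],8.5]]}}

```text
clock: 8.15
eef_pos: [0.4559, -0.1391, 0.0774]
eef_rot: [3.13, -0.0, 1.678]
ft_force: [0.1, 0.7, -0.2]
finger_gap: 0.085
```

```bash
python3 -c "
from h import *
plan(.448,-.1367,.070,96.5,1)"
```

```text
[[0.32, -0.77, 0.73], [0.65, -0.01, -0.38]]
n 1 pos [ 0.4559 -0.1391  0.0774] rpy deg [ 1.7935e+02 -2.0000e-02  9.6120e+01] gap 0.085 F [ 0.1  0.7 -0.2] t 8.15
```

Call:
{"fn": "move_arm", "kwargs": {"commands": [[[0.3,-0.8,0.7],[0.7,0,-0.4],8.5],[[0,0,0],[0,0,0],8.5]]}}

```text
clock: 8.35
eef_pos: [0.4492, -0.1372, 0.0717]
eef_rot: [3.14, 0.001, 1.684]
ft_force: [-0.2, -0.2, -0.3]
finger_gap: 0.0849
```

```bash
python3 -c "
from h import *
plan(.448,-.1367,.070,96.5,1)"
```

```text
[[0.06, -0.11, 0.17], [0.07, 0.06, -0.01]]
n 1 pos [ 0.4492 -0.1372  0.0717] rpy deg [1.7993e+02 6.0000e-02 9.6490e+01] gap 0.0849 F [-0.2 -0.2 -0.3] t 8.35
```

Call:
{"fn": "move_arm", "kwargs": {"commands": [[[0,-0.1,0.1],[0,0,0],3.4],[[0,0,0],[0,0,0],3.4],[[0,0,0],[0,0,0],3.4],[[0,0,0],[0,0,0],3.4],[[0,0,0],[0,0,0],3.4],[[0,0,0],[0,0,0],3.4],[[0,0,0],[0,0,0],3.4],[[0,0,0],[0,0,0],3.4],[[0,0,0],[0,0,0],3.4],[[0,0,-1],[0,0,0],3.4],[[0,0,-2],[0,0,0],3.4],[[0,0,-3],[0,0,0],3.4]], "squeeze": 70}}

```text
clock: 9.55
eef_pos: [0.4434, -0.1363, 0.1299]
eef_rot: [-3.133, -0.003, 1.684]
ft_force: [-0.2, -0.2, -5.2]
finger_gap: 0.0371
```

```bash
python3 -c "
from h import *
plan(.575,.1585,.21,79.4,8)"
```

```text
[[3.48, 2.04, -1.01], [-0.06, -0.01, 2.14]]
[[3.55, 1.91, -1.01], [-0.06, -0.01, 2.14]]
[[3.62, 1.78, -1.0], [-0.06, -0.01, 2.14]]
[[3.68, 1.64, -1.0], [-0.06, -0.01, 2.14]]
[[3.74, 1.51, -1.0], [-0.06, -0.01, 2.14]]
[[3.8, 1.37, -1.0], [-0.06, -0.01, 2.14]]
[[3.84, 1.23, -1.0], [-0.06, -0.01, 2.14]]
[[3.89, 1.08, -1.0], [-0.06, -0.01, 2.14]]
n 8 pos [ 0.4434 -0.1363  0.1299] rpy deg [-179.52   -0.19   96.5 ] gap 0.0371 F [-0.2 -0.2 -5.2] t 9.55
```

Call:
{"fn": "move_arm", "kwargs": {"commands": [[[1,0.5,-4],[0,0,0],3.4],[[3,1.5,-3],[0,0,2.1],3.4],[[3.6,1.9,-1.5],[0,0,2.1],3.4],[[3.7,1.8,0],[0,0,2.1],3.4],[[3.7,1.6,0],[0,0,2.1],3.4],[[3.7,1.5,0],[0,0,2.1],3.4],[[3.8,1.4,0],[0,0,2.1],3.4],[[3.8,1.2,0],[0,0,2.1],3.4],[[3.9,1.1,0],[0,0,2.1],3.4],[[0,0,0],[0,0,0],3.4]]}}

```text
clock: 10.55
eef_pos: [0.5761, 0.1718, 0.2199]
eef_rot: [-3.131, 0.0, 1.37]
ft_force: [-1.0, 0.8, -5.0]
finger_gap: 0.037
```

```bash
python3 -c "
from h import *
plan(.6575,.1585,.16,79.4)"
```

```text
[[0.11, 2.77, 1.97], [-0.2, 0.0, -0.3]]
[[0.09, 2.76, 1.98], [-0.2, 0.0, -0.3]]
[[0.08, 2.76, 1.99], [-0.2, 0.0, -0.3]]
n 3 pos [0.5761 0.1718 0.2199] rpy deg [-1.794e+02  2.000e-02  7.849e+01] gap 0.037 F [-1.   0.8 -5. ] t 10.55
```

Call:
{"fn": "move_arm", "kwargs": {"commands": [[[0.1,2.8,2],[-0.2,0,-0.3],3.4],[[0.1,2.8,2],[-0.2,0,-0.3],3.4],[[0.1,2.5,2],[-0.2,0,-0.3],3.4],[[0,0,2],[0,0,0],3.4],[[0,0,0],[0,0,0],3.4]]}}

```text
clock: 11.05
eef_pos: [0.6547, 0.1601, 0.1344]
eef_rot: [-3.135, 0.003, 1.393]
ft_force: [-1.1, 0.4, -5.5]
finger_gap: 0.0365
```

```bash
python3 -c "
from h import *
plan(.6575,.1585,.105,79.4,1)
plan(.6575,.1585,.105,79.4,2)
c=cam('wrist');cv2.imwrite('pics/w6.png',c['color'])"
```

```text
[[-0.1, 0.32, 2.94], [-0.39, 0.19, 0.43]]
n 1 pos [0.6547 0.1601 0.1344] rpy deg [-179.61    0.19   79.83] gap 0.0365 F [-1.1  0.4 -5.5] t 11.05
[[-0.05, 0.16, 1.47], [-0.19, 0.09, 0.22]]
[[-0.05, 0.16, 1.47], [-0.19, 0.09, 0.22]]
n 2 pos [0.6547 0.1601 0.1344] rpy deg [-179.61    0.19   79.83] gap 0.0365 F [-1.1  0.4 -5.5] t 11.05
```

View pics/w6.png

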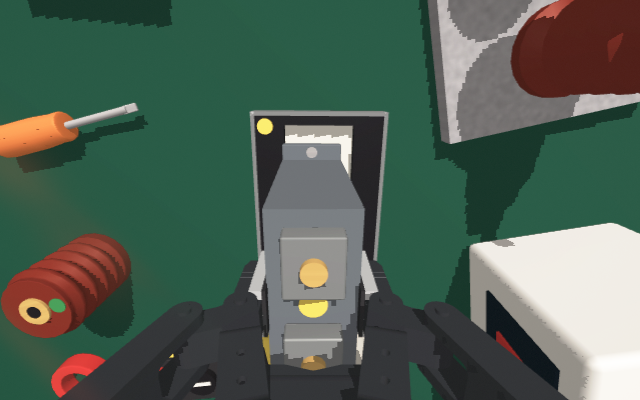

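Call:
{"fn": "move_arm", "kwargs": {"commands": [[[-0.1,0.3,1.5],[-0.4,0.2,0.4],3.4],[[0,0,1.4],[0,0,0],3.4],[[0,0,0],[0,0,0],3.4]]}}

```text
clock: 11.4
eef_pos: [0.6594, 0.1588, 0.1098]
eef_rot: [3.135, -0.003, 1.386]
ft_force: [-0.1, 0.3, -4.2]
finger_gap: 0.037
```

```bash
python3 -c "
from h import *
plan(.6575,.1585,.088,79.4,1)"
```

```text
[[-0.07, -0.2, 2.18], [0.4, -0.16, 0.02]]
n 1 pos [0.6594 0.1588 0.1098] rpy deg [ 1.796e+02 -1.600e-01  7.942e+01] gap 0.037 F [-0.1  0.3 -4.2] t 11.4
```

Call:
{"fn": "move_arm", "kwargs": {"commands": [[[-0.1,-0.2,1],[0.4,-0.2,0],3.4],[[0,0,1],[0,0,0],3.4],[[0,0,0.2],[0,0,0],3.4],[[0,0,0.1],[0,0,0],3.4]]}}

```text
clock: 11.8
eef_pos: [0.658, 0.1592, 0.0879]
eef_rot: [3.139, -0.001, 1.387]
ft_force: [-0.1, -0.4, -4.9]
finger_gap: 0.037
```

```bash
python3 -c "
from h import *
plan(.6575,.1585,.083,79.4,1)"
```

```text
[[-0.07, -0.04, 0.49], [0.14, -0.03, 0.08]]
n 1 pos [0.658  0.1592 0.0879] rpy deg [ 1.7986e+02 -3.0000e-02  7.9480e+01] gap 0.037 F [-0.1 -0.4 -4.9] t 11.8
```

Call:
{"fn": "move_arm", "kwargs": {"commands": [[[-0.1,0,0.2],[0.1,0,0],3.4],[[0,0,0.2],[0,0,0],3.4],[[0,0,0.1],[0,0,0],3.4],[[0,0,0],[0,0,0],3.4]]}}

```text
clock: 12.2
eef_pos: [0.6584, 0.1585, 0.0853]
eef_rot: [3.139, -0.0, 1.387]
ft_force: [0.6, 0.2, -5.5]
finger_gap: 0.0367
```

Call:
{"fn": "move_arm", "kwargs": {"commands": [[[-0.1,0,0.2],[0.1,0,0],3.4],[[0,0,0.2],[0,0,0],3.4],[[0,0,0.1],[0,0,0],3.4]]}}

```text
clock: 12.5
eef_pos: [0.6586, 0.1589, 0.0851]
eef_rot: [3.14, -0.001, 1.388]
ft_force: [-2.4, -0.4, -0.3]
finger_gap: 0.0373
```

Call:
{"fn": "move_arm", "kwargs": {"commands": [[[0,0,0.1],[0,0,0],3.4],[[0,0,0],[0,0,0],4.5],[[0,0,0],[0,0,0],6],[[0,0,0],[0,0,0],7],[[0,0,0],[0,0,0],7],[[0,0,0],[0,0,0],7],[[0,0,-2],[0,0,0],7],[[0,0,-4],[0,0,0],8.5],[[0,0,-4.5],[0,0,0],8.5],[[0,0,-3],[0,0,0],8.5],[[0,0,0],[0,0,0],8.5]]}}

```text
clock: 13.6
eef_pos: [0.6602, 0.1593, 0.2228]
eef_rot: [3.137, -0.005, 1.388]
ft_force: [1.5, 0.2, -0.2]
finger_gap: 0.0852
```

```bash
python3 - <<'E'
from h import *
c=cam('wrist');im=c['color'];cv2.imwrite('pics/w7.png',im)
h=cv2.cvtColor(im,cv2.COLOR_BGR2HSV);m=cv2.inRange(h,(15,70,150),(35,255,255))
n,_,st,ce=cv2.connectedComponentsWithStats(m)
for i in range(1,n):
    if st[i,4]>40: print(st[i],ce[i].round(1),plane(c,ce[i],.123)[0,:2].round(4),plane(c,ce[i],.110)[0,:2].round(4))
m=cv2.inRange(h,(45,100,60),(80,255,255))
plan(.440,.125,.235,90)
E
```

```text
[ 543    0   82   69 2985] [595.4  34.6] [0.8693 0.2443] [0.8801 0.2445]
[571  80  20  39 673] [580.4  99.3] [0.8628 0.2033] [0.8733 0.2013]
[264 114  12  12 113] [269.6 119.8] [0.6414 0.23  ] [0.6396 0.2294]
[303 172  13  13 143] [309.1 178. ] [0.6615 0.182 ] [0.6608 0.1788]
[302 194  15  14 156] [309.2 201. ] [0.6581 0.1637] [0.6573 0.1595]
[303 224  13  13 131] [309.1 230.4] [0.6534 0.1389] [0.6523 0.1334]
[ 89 248  23  20 272] [100.1 257.4] [0.4772 0.147 ] [0.4664 0.1419]
[ 224  280   59   51 1025] [257.5 295.1] [0.5976 0.0867] [0.5934 0.0783]
[[-1.46, -4.19, -0.3], [0.03, -0.04, -2.1]]
[[-1.31, -4.24, -0.3], [0.03, -0.04, -2.1]]
[[-1.15, -4.28, -0.29], [0.03, -0.04, -2.1]]
[[-1.0, -4.32, -0.29], [0.03, -0.04, -2.1]]
[[-0.84, -4.36, -0.29], [0.03, -0.04, -2.1]]
n 5 pos [0.6592 0.1589 0.2207] rpy deg [179.87  -0.2   79.52] gap 0.0847 F [ 0.7  1.2 -0.7] t 13.65
```

Call:
{"fn": "move_arm", "kwargs": {"commands": [[[-0.6,-4.4,-0.4],[0,0,0],8.5],[[-0.6,-4.4,-0.4],[0,0,0],8.5],[[-0.6,-4.4,-0.4],[0,0,0],8.5],[[-0.6,-4.4,-0.3],[0,0,0],8.5],[[-0.6,-4.4,0],[0,0,0],8.5],[[0,0,0],[0,0,0],8.5]]}}

```text
clock: 14.25
eef_pos: [0.4254, 0.1662, 0.224]
eef_rot: [-3.128, 0.004, 1.384]
ft_force: [0.7, 0.1, -0.2]
finger_gap: 0.0851
```

```bash
python3 - <<'E'
from h import *
c=cam('wrist');im=c['color'];cv2.imwrite('pics/w8.png',im)
h=cv2.cvtColor(im,cv2.COLOR_BGR2HSV)
for lo,hi,z,nm in(((15,70,150),(35,255,255),.076,'brass'),((45,110,90),(75,255,255),.074,'green'),((0,120,60),(10,255,190),.074,'red')):
    n,_,st,ce=cv2.connectedComponentsWithStats(cv2.inRange(h,lo,hi))
    for i in range(1,n):
        if 60<st[i,4]<9000: print(nm,st[i],ce[i].round(1),plane(c,ce[i],z)[0,:2].round(4))
plan(.440,.125,.235,80)
E
```

```text
brass [285  71  60  28 917] [314.9  85. ] [0.4415 0.2548]
brass [499  74  14  13 141] [505.7  80. ] [0.5983 0.2291]
brass [622 122  18  14 209] [630.5 128.4] [0.7043 0.169 ]
brass [600 148  17  16 200] [607.7 155.8] [0.6877 0.1478]
brass [604 180  17  14 178] [611.7 186.7] [0.6944 0.1173]
brass [324 212  24  21 317] [334.8 222.1] [0.4376 0.1284]
brass [ 361  253  110   64 1721] [411.6 270.6] [0.506  0.0613]
green [348 212  11  11  95] [352.9 217.3] [0.4556 0.1294]
red [ 305  175   59   71 2224] [331.5 213.6] [0.4358 0.1369]
[[-3.81, 1.88, -1.06], [-0.63, 0.11, -0.79]]
n 1 pos [0.4285 0.166  0.2245] rpy deg [-1.7937e+02  1.1000e-01  7.9210e+01] gap 0.0848 F [ 0.3 -0.6 -0.5] t 14.3
```

View pics/w8.png

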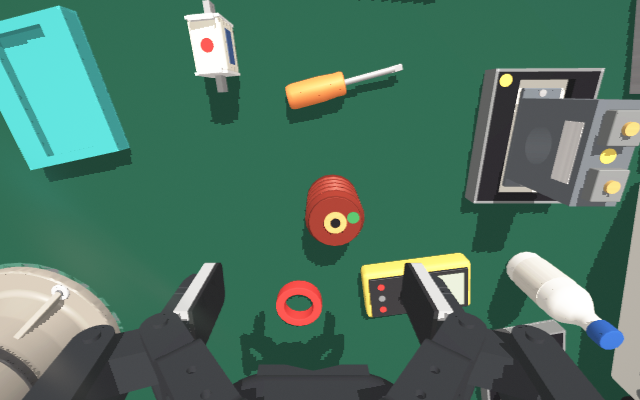

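```bash
python3 - <<'E'
from h import *
c=cam('wrist')
print(plane(c,[[362,268],[470,256]],.032)[:,:2].round(3))
plan(.4376,.1284,.10,79.4,4)
E
```

```text
[[0.462 0.046]
 [0.588 0.039]]
[[-0.89, 0.37, 3.13], [-0.13, -0.0, -0.07]]
[[-0.89, 0.36, 3.13], [-0.13, -0.0, -0.07]]
[[-0.89, 0.35, 3.13], [-0.13, -0.0, -0.07]]
[[-0.89, 0.34, 3.13], [-0.13, -0.0, -0.07]]
n 4 pos [0.431  0.166  0.2252] rpy deg [-179.47   -0.     79.12] gap 0.0849 F [1.1 0.3 0.1] t 14.35
```

Call:
{"fn": "move_arm", "kwargs": {"commands": [[[-1.2,0.4,2.5],[-0.2,0,0],8.5],[[-1.2,0.4,3],[-0.2,0,0],8.5],[[-1,0.3,3],[-0.1,0,0],8.5],[[-0.5,0,3],[0,0,0],8.5],[[0,0,0],[0,0,0],8.5]]}}

```text
clock: 14.85
eef_pos: [0.4424, 0.1245, 0.1056]
eef_rot: [3.138, -0.006, 1.376]
ft_force: [-0.4, 0.5, 0.2]
finger_gap: 0.085
```

```bash
python3 -c "
from h import *
plan(.4376,.1284,.044,79.4,2)"
```

```text
[[0.12, -0.28, 3.08], [0.09, -0.18, -0.27]]
[[0.14, -0.28, 3.08], [0.09, -0.18, -0.27]]
n 2 pos [0.4424 0.1245 0.1056] rpy deg [179.81  -0.36  78.85] gap 0.085 F [-0.4  0.5  0.2] t 14.85
```

Call:
{"fn": "move_arm", "kwargs": {"commands": [[[0.3,-0.5,0.5],[0.2,-0.4,-0.5],8.5],[[0,0,2],[0,0,0],8.5],[[0,0,0.5],[0,0,0],8.5]]}}

```text
clock: 15.15
eef_pos: [0.4423, 0.1309, 0.0768]
eef_rot: [3.138, -0.003, 1.384]
ft_force: [-1.1, 0.4, -0.4]
finger_gap: 0.0851
```

```bash
python3 -c "
from h import *
plan(.4376,.1284,.044,79.4,1)"
```

```text
[[-0.34, -0.43, 3.28], [0.18, -0.17, -0.09]]
n 1 pos [0.4423 0.1309 0.0768] rpy deg [ 1.7982e+02 -1.7000e-01  7.9310e+01] gap 0.0851 F [-1.1  0.4 -0.4] t 15.15
```

Call:
{"fn": "move_arm", "kwargs": {"commands": [[[-0.3,-0.5,0],[0.2,-0.2,0],8.5],[[0,0,1.5],[0,0,0],8.5],[[0,0,1.5],[0,0,0],8.5],[[0,0,0.2],[0,0,0],8.5]]}}

```text
clock: 15.55
eef_pos: [0.4403, 0.1317, 0.0487]
eef_rot: [3.135, -0.003, 1.386]
ft_force: [-0.6, -0.2, 0.4]
finger_gap: 0.0852
```

```bash
python3 -c "
from h import *
plan(.4376,.1284,.044,79.4,1)"
```

```text
[[-0.38, -0.2, 0.47], [0.39, -0.15, 0.03]]
n 1 pos [0.4403 0.1317 0.0487] rpy deg [ 1.7961e+02 -1.5000e-01  7.9430e+01] gap 0.0852 F [-0.6 -0.2  0.4] t 15.55
```

Call:
{"fn": "move_arm", "kwargs": {"commands": [[[-0.4,-0.2,0.4],[0.4,-0.2,0],8.5],[[0,0,0],[0,0,0],8.5]]}}

```text
clock: 15.75
eef_pos: [0.4384, 0.1286, 0.0462]
eef_rot: [3.14, 0.001, 1.387]
ft_force: [-0.4, 0.0, -0.0]
finger_gap: 0.0853
```

```bash
python3 -c "
from h import *
plan(.4376,.1284,.044,79.4,1)"
```

```text
[[-0.03, -0.07, 0.22], [0.09, 0.03, 0.07]]
n 1 pos [0.4384 0.1286 0.0462] rpy deg [1.7991e+02 3.0000e-02 7.9470e+01] gap 0.0853 F [-0.4  0.  -0. ] t 15.75
```

Call:
{"fn": "move_arm", "kwargs": {"commands": [[[0,-0.1,0.2],[0,0,0],5.5],[[0,0,0],[0,0,0],5.5],[[0,0,0],[0,0,0],5.5],[[0,0,0],[0,0,0],5.5],[[0,0,0],[0,0,0],5.5],[[0,0,0],[0,0,0],5.5],[[0,0,0],[0,0,0],5.5],[[0,0,-1],[0,0,0],5.5],[[0,0,-2],[0,0,0],5.5],[[0,0,-4],[0,0,0],5.5],[[0,0,-3],[0,0,0],5.5],[[0,0,0],[0,0,0],5.5]], "squeeze": 50}}

```text
clock: 16.95
eef_pos: [0.4343, 0.1282, 0.1483]
eef_rot: [-3.138, 0.003, 1.388]
ft_force: [0.8, 0.5, -3.6]
finger_gap: 0.0584
```

```bash
python3 -c "
from h import *
plan(.543,.4075,.15,79.4)"
```

```text
[[4.21, 0.8, -0.04], [-0.03, 0.02, 0.02]]
[[4.21, 0.8, -0.04], [-0.03, 0.02, 0.02]]
[[4.21, 0.8, -0.03], [-0.03, 0.02, 0.02]]
[[4.21, 0.8, -0.03], [-0.03, 0.02, 0.02]]
[[4.21, 0.8, -0.03], [-0.03, 0.02, 0.02]]
[[4.21, 0.79, -0.03], [-0.03, 0.02, 0.02]]
[[4.21, 0.79, -0.03], [-0.03, 0.02, 0.02]]
n 7 pos [0.4343 0.1282 0.1483] rpy deg [-1.7978e+02  1.6000e-01  7.9530e+01] gap 0.0584 F [ 0.8  0.5 -3.6] t 16.95
```

```bash
python3 - <<'E'
from h import *
a=cam("scene");b=cam('side');cv2.imwrite('pics/s2.png',a['color'])
print(plane(a,[[408,138],[488,168]],0)[:,:2].round(3))
print(two(a,[413,105],b,[283,300]).round(3),two(a,[497,135],b,[146,297]).round(3))
x=np.vstack([cv2.resize(a['color'][90:200,330:520],None,fx=3,fy=3)]);cv2.imwrite('pics/s2c.png',x)
E
```

```text
[[0.433 0.651]
 [0.787 0.661]]
[0.434 0.624 0.179] [0.763 0.631 0.163]
```

View pics/s2c.png

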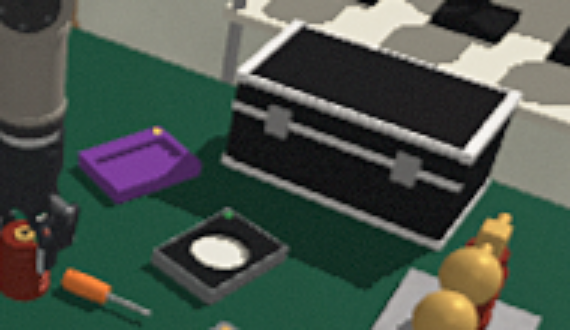

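Call:
{"fn": "move_arm", "kwargs": {"commands": [[[3,0.5,0],[0,0,0],5.5],[[4.3,0.9,0],[0,0,0],5.5],[[4.3,0.8,0],[0,0,0],5.5],[[4.3,0.8,0],[0,0,0],5.5],[[4.3,0.8,0],[0,0,0],5.5],[[4.3,0.8,0],[0,0,0],5.5],[[4,0.8,0],[0,0,0],5.5],[[0,0,0],[0,0,0],5.5]]}}

```text
clock: 17.85
eef_pos: [0.5302, 0.3955, 0.1168]
eef_rot: [-3.104, 0.032, 1.382]
ft_force: [-1.2, -0.4, -3.8]
finger_gap: 0.0587
```

```bash
python3 -c "
from h import *
plan(.543,.4075,.08,79.4,3)"
```

```text
[[0.51, 0.39, 1.2], [-0.71, 0.6, -0.09]]
[[0.5, 0.37, 1.21], [-0.71, 0.6, -0.09]]
[[0.49, 0.36, 1.22], [-0.71, 0.6, -0.09]]
n 3 pos [0.5302 0.3955 0.1168] rpy deg [-177.87    1.81   79.16] gap 0.0587 F [-1.2 -0.4 -3.8] t 17.85
```

Call:
{"fn": "move_arm", "kwargs": {"commands": [[[0.7,0.5,0.5],[-1,0.9,0],5.5],[[0.7,0.5,0.7],[-1,0.9,0],5.5],[[0,0,0.7],[0,0,0],5.5],[[0,0,0],[0,0,0],5.5]]}}

```text
clock: 18.25
eef_pos: [0.5363, 0.4043, 0.0845]
eef_rot: [-3.126, 0.014, 1.385]
ft_force: [-1.4, 0.7, -4.2]
finger_gap: 0.0585
```

```bash
python3 -c "
from h import *
plan(.543,.4075,.065,79.4,1)
c=cam('wrist');cv2.imwrite('pics/w9.png',c['color'])"
```

```text
[[0.47, 0.63, 1.93], [-0.87, 0.8, -0.03]]
n 1 pos [0.5363 0.4043 0.0845] rpy deg [-179.13    0.8    79.38] gap 0.0585 F [-1.4  0.7 -4.2] t 18.25
```

View pics/w9.png

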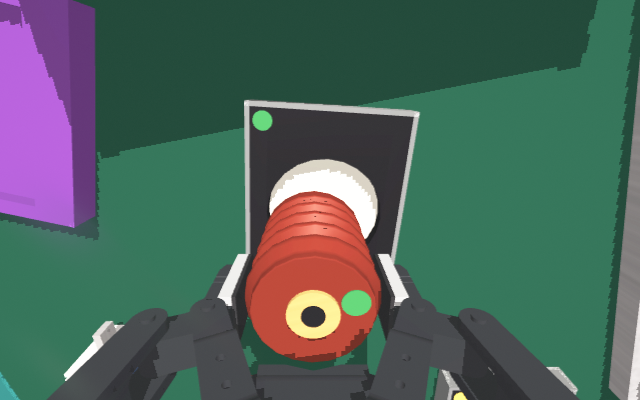

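Call:
{"fn": "move_arm", "kwargs": {"commands": [[[0.5,0.6,0.4],[-0.9,0.8,0],5.5],[[0,0,0.5],[0,0,0],5.5],[[0,0,0],[0,0,0],5.5]]}}

```text
clock: 18.6
eef_pos: [0.5439, 0.4069, 0.0748]
eef_rot: [3.14, -0.0, 1.384]
ft_force: [0.6, 1.0, -2.8]
finger_gap: 0.0585
```

```bash
python3 - <<'E'
from h import *
plan(.543,.4075,.06,79.4,1)
c=cam('wrist');im=c['color'];h=cv2.cvtColor(im,cv2.COLOR_BGR2HSV);z=manip.get_obs()['eef_pos'][2]-.0445
n,_,st,ce=cv2.connectedComponentsWithStats(cv2.inRange(h,(15,60,150),(35,255,255)))
for i in range(1,n):
    if st[i,4]>300: print(st[i],ce[i].round(1),plane(c,ce[i],z+.076)[0].round(4))
E
```

```text
[[0.05, -0.1, 1.48], [0.1, -0.01, -0.11]]
n 1 pos [0.5439 0.4069 0.0748] rpy deg [ 1.799e+02 -1.000e-02  7.929e+01] gap 0.0585 F [ 0.6  1.  -2.8] t 18.6
[ 286  290   55   48 1699] [312.8 313.5] [0.5436 0.4081 0.1067]
```

Call:
{"fn": "move_arm", "kwargs": {"commands": [[[0,-0.1,0.5],[0.1,0,0],5.5],[[0,0,0.5],[0,0,0],5.5],[[0,0,0.3],[0,0,0],5.5],[[0,0,0.1],[0,0,0],5.5]]}}

```text
clock: 19.05
eef_pos: [0.5437, 0.4075, 0.0612]
eef_rot: [3.14, -0.002, 1.383]
ft_force: [-0.0, 0.1, -4.6]
finger_gap: 0.0585
```

```bash
python3 -c "
from h import *
plan(.543,.4070,.056,79.4,1)"
```

```text
[[-0.06, -0.06, 0.52], [0.1, -0.1, -0.13]]
n 1 pos [0.5437 0.4075 0.0612] rpy deg [ 1.799e+02 -1.100e-01  7.927e+01] gap 0.0585 F [-0.   0.1 -4.6] t 19.05
```

Call:
{"fn": "move_arm", "kwargs": {"commands": [[[0,0,0.2],[0,0,0],5.5],[[0,0,0.2],[0,0,0],5.5],[[0,0,0.1],[0,0,0],5.5],[[0,0,0.1],[0,0,0],5.5]]}}

```text
clock: 19.45
eef_pos: [0.5438, 0.4077, 0.0578]
eef_rot: [3.139, -0.001, 1.383]
ft_force: [-2.4, -2.7, 5.6]
finger_gap: 0.0587
```

Contact with the floor at TCP 0.058 as expected; release.

Call:
{"fn": "move_arm", "kwargs": {"commands": [[[0,0,0],[0,0,0],6.5],[[0,0,0],[0,0,0],7.5],[[0,0,0],[0,0,0],8.5],[[0,0,0],[0,0,0],8.5],[[0,0,0],[0,0,0],8.5],[[0,0,-2],[0,0,0],8.5],[[0,0,-4],[0,0,0],8.5],[[0,0,-4.5],[0,0,0],8.5],[[0,0,-4.5],[0,0,0],8.5],[[0,0,-1],[0,0,0],8.5]]}}

```text
clock: 20.45
eef_pos: [0.5434, 0.4081, 0.2203]
eef_rot: [3.141, -0.002, 1.384]
ft_force: [-0.2, 0.3, 1.2]
finger_gap: 0.0851
```

```bash
python3 - <<'E'
from h import *
c=cam('wrist');im=c['color'];cv2.imwrite('pics/w10.png',im);h=cv2.cvtColor(im,cv2.COLOR_BGR2HSV)
n,_,st,ce=cv2.connectedComponentsWithStats(cv2.inRange(h,(15,60,150),(35,255,255)))
for i in range(1,n):
    if st[i,4]>100: print(st[i],ce[i].round(1),plane(c,ce[i],.088)[0].round(4))
plan(.357,.305,.22,79)
E
```

```text
[ 58  28  14  15 144] [64.9 35. ] [0.3808 0.5672 0.088 ]
[301 183  25  24 382] [313.1 194.3] [0.5431 0.4072 0.088 ]
[233 293  46  24 703] [255.3 304.4] [0.4643 0.3037 0.088 ]
[[-2.71, -3.28, -0.01], [0.0, -0.02, 0.06]]
[[-2.71, -3.28, -0.01], [0.0, -0.02, 0.06]]
[[-2.72, -3.27, -0.01], [0.0, -0.02, 0.06]]
[[-2.72, -3.27, -0.01], [0.0, -0.02, 0.06]]
[[-2.72, -3.27, -0.01], [0.0, -0.02, 0.06]]
n 5 pos [0.5433 0.4077 0.2198] rpy deg [ 1.7998e+02 -8.0000e-02  7.9300e+01] gap 0.0848 F [0.1 0.5 1.1] t 20.5
```

Call:
{"fn": "move_arm", "kwargs": {"commands": [[[-2.7,-3.3,0],[0,0,0],8.5],[[-2.7,-3.3,0],[0,0,0],8.5],[[-2.7,-3.3,0],[0,0,0],8.5],[[-2.7,-3.3,0],[0,0,0],8.5],[[-2,-2.6,0],[0,0,0],8.5],[[0,0,0],[0,0,0],8.5]]}}

```text
clock: 21.1
eef_pos: [0.3557, 0.304, 0.2094]
eef_rot: [-3.133, 0.008, 1.38]
ft_force: [-0.1, 0.4, -0.1]
finger_gap: 0.0852
```

```bash
python3 - <<'E'
from h import *
plan(.357,.305,.22,79)
c=cam('wrist');im=c['color'];cv2.imwrite('pics/w11.png',im);np.savez('pics/w11.npz',o=c['origin'],r=c['rotation'])
u,v=proj(c,[.357,.305,.05])[0];print(u,v);u=int(u);v=int(v);u0=max(u-80,0);v0=max(v-60,0)
print(u0,v0);cv2.imwrite('pics/w11c.png',cv2.resize(im[v0:v0+120,u0:u0+160],None,fx=5,fy=5,interpolation=cv2.INTER_CUBIC))
E
```

```text
[[0.11, 0.1, -1.06], [-0.5, 0.45, 0.09]]
n 1 pos [0.3557 0.304  0.2094] rpy deg [-179.5     0.45   79.09] gap 0.0852 F [-0.1  0.4 -0.1] t 21.1
315.88201086146717 182.28082820925374
235 122
```

View pics/w11c.png

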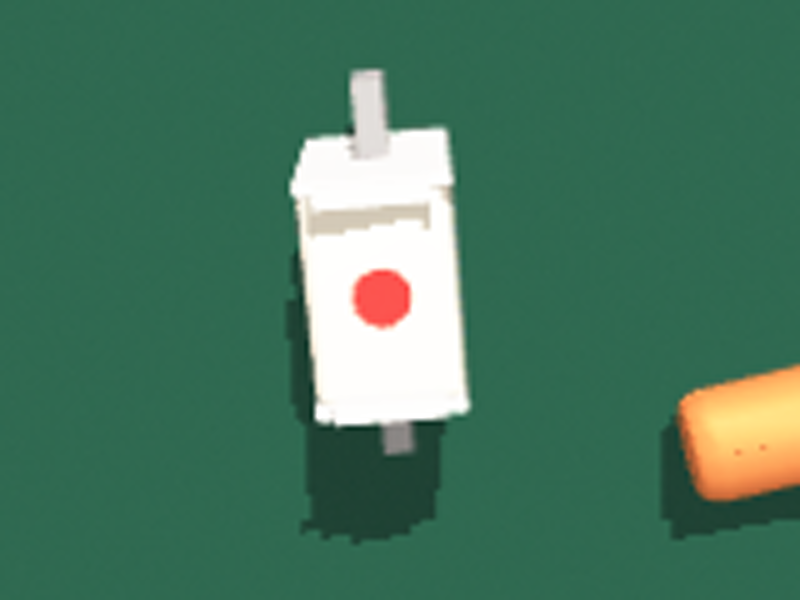

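```bash
python3 - <<'E'
from h import *
d=np.load('pics/w11.npz');c=cam('wrist');c['origin']=d['o'];c['Rm']=R.from_euler('xyz',d['r']).as_matrix()
f=lambda *p:np.array(p)/5+[235,122]
P=plane(c,[f(291,192),f(452,182),f(317,424),f(469,410)],.054);print(rect(P),P.mean(0)); print(plane(c,f(382,298),.048))
e=P[0]+P[1]-P[2]-P[3];print(np.degrees(np.arctan2(e[1],e[0])))
plan(P[:,0].mean(),P[:,1].mean(),.09,np.degrees(np.arctan2(e[1],e[0])),4)
E
```

```text
(array([353. , 306.3]), array([46.3, 30.1]), 84.2) [0.35294024 0.30621577 0.054     ]
[[0.35273274 0.30594079 0.048     ]]
84.15000661252292
[[-0.01, -0.14, 3.01], [-0.11, 0.04, -1.29]]
[[-0.01, -0.14, 3.01], [-0.11, 0.04, -1.29]]
[[-0.01, -0.15, 3.01], [-0.11, 0.04, -1.29]]
[[-0.01, -0.16, 3.01], [-0.11, 0.04, -1.29]]
n 4 pos [0.3594 0.3059 0.2104] rpy deg [-179.58    0.2    79.  ] gap 0.0853 F [0.7 0.5 0.4] t 21.2
```

Call:
{"fn": "move_arm", "kwargs": {"commands": [[[0,-0.2,3],[-0.1,0,-1.3],8.5],[[0,-0.2,3],[-0.1,0,-1.3],8.5],[[0,-0.1,3],[-0.1,0,-1.3],8.5],[[0,-0.1,3],[-0.1,0,-1.3],8.5],[[0,0,1],[0,0,0],8.5]]}}

```text
clock: 21.7
eef_pos: [0.3614, 0.3122, 0.0765]
eef_rot: [3.138, -0.007, 1.468]
ft_force: [0.2, 0.0, -0.4]
finger_gap: 0.0854
```

```bash
python3 -c "
from h import *
plan(.353,.306,.025,84.2,2)"
```

```text
[[-0.37, -0.4, 2.57], [0.11, -0.21, -0.05]]
[[-0.36, -0.39, 2.57], [0.11, -0.21, -0.05]]
n 2 pos [0.3614 0.3122 0.0765] rpy deg [179.78  -0.42  84.11] gap 0.0854 F [ 0.2  0.  -0.4] t 21.7
```

Call:
{"fn": "move_arm", "kwargs": {"commands": [[[-0.8,-0.8,1],[0.2,-0.4,0],8.5],[[0,0,2],[0,0,0],8.5],[[0,0,1.5],[0,0,0],8.5],[[0,0,0.2],[0,0,0],8.5]]}}

```text
clock: 22.1
eef_pos: [0.3539, 0.3062, 0.027]
eef_rot: [-3.14, -0.001, 1.465]
ft_force: [0.1, -0.3, 0.7]
finger_gap: 0.085
```

```bash
python3 -c "
from h import *
plan(.353,.306,.025,84.2,1)"
```

```text
[[-0.03, -0.08, 0.2], [-0.07, -0.07, -0.28]]
n 1 pos [0.3539 0.3062 0.027 ] rpy deg [-1.7993e+02 -7.0000e-02  8.3920e+01] gap 0.085 F [ 0.1 -0.3  0.7] t 22.1
```

Call:
{"fn": "move_arm", "kwargs": {"commands": [[[0,-0.1,0.2],[0,0,0],2.6],[[0,0,0],[0,0,0],2.6],[[0,0,0],[0,0,0],2.6],[[0,0,0],[0,0,0],2.6],[[0,0,0],[0,0,0],2.6],[[0,0,0],[0,0,0],2.6],[[0,0,0],[0,0,0],2.6],[[0,0,0],[0,0,0],2.6],[[0,0,0],[0,0,0],2.6],[[0,0,0],[0,0,0],2.6]], "squeeze": 40}}

```text
clock: 23.1
eef_pos: [0.3544, 0.3072, 0.0273]
eef_rot: [3.139, -0.004, 1.464]
ft_force: [0.6, -0.4, -1.7]
finger_gap: 0.029
```

Call:
{"fn": "move_arm", "kwargs": {"commands": [[[0,0,-1],[0,0,0],2.6],[[0,0,-2],[0,0,0],2.6],[[0,0,-4],[0,0,0],2.6],[[0,0,-4],[0,0,0],2.6],[[0,0,-4],[0,0,0],2.6],[[0,0,-2],[0,0,0],2.6],[[0,0,0],[0,0,0],2.6]]}}

```text
clock: 23.8
eef_pos: [0.3521, 0.3069, 0.206]
eef_rot: [3.141, -0.002, 1.467]
ft_force: [0.8, 0.2, -2.4]
finger_gap: 0.0295
```

```bash
python3 -c "
from h import *
plan(.44,0,.2,80)"
```

```text
[[-4.23, 1.7, 0.08], [0.0, -0.02, 0.58]]
[[-4.21, 1.74, 0.08], [0.0, -0.02, 0.58]]
[[-4.2, 1.79, 0.08], [0.0, -0.02, 0.58]]
[[-4.18, 1.83, 0.08], [0.0, -0.02, 0.58]]
[[-4.16, 1.87, 0.08], [0.0, -0.02, 0.58]]
[[-4.14, 1.91, 0.08], [0.0, -0.02, 0.58]]
[[-4.12, 1.96, 0.08], [0.0, -0.02, 0.58]]
n 7 pos [0.3521 0.3069 0.206 ] rpy deg [ 1.7997e+02 -1.2000e-01  8.4070e+01] gap 0.0295 F [ 0.8  0.2 -2.4] t 23.8
```

Call:
{"fn": "move_arm", "kwargs": {"commands": [[[-3,2,0],[0,0,0.6],2.6],[[-4.2,2,0],[0,0,0.6],2.6],[[-4.2,2,0],[0,0,0.6],2.6],[[-4.2,2,0],[0,0,0.6],2.6],[[-4.2,1.9,0],[0,0,0.6],2.6],[[-4.2,1.9,0],[0,0,0.6],2.6],[[-4.2,1.9,0],[0,0,0.6],2.6]]}}

```text
clock: 24.5
eef_pos: [0.4482, 0.0075, 0.1999]
eef_rot: [-3.137, -0.006, 1.412]
ft_force: [1.0, 0.3, -1.5]
finger_gap: 0.0293
```

```bash
python3 -c "
from h import *
plan(.542,-.3925,.16,75.5)"
```

```text
[[-4.23, 1.73, 0.41], [-0.03, -0.04, 0.6]]
[[-4.21, 1.78, 0.41], [-0.03, -0.04, 0.6]]
[[-4.19, 1.82, 0.42], [-0.03, -0.04, 0.6]]
[[-4.17, 1.87, 0.42], [-0.03, -0.04, 0.6]]
[[-4.15, 1.91, 0.42], [-0.03, -0.04, 0.6]]
[[-4.13, 1.95, 0.43], [-0.03, -0.04, 0.6]]
[[-4.11, 1.99, 0.43], [-0.03, -0.04, 0.6]]
[[-4.09, 2.04, 0.44], [-0.03, -0.04, 0.6]]
[[-4.06, 2.08, 0.44], [-0.03, -0.04, 0.6]]
n 9 pos [0.4482 0.0075 0.1999] rpy deg [-179.72   -0.34   80.89] gap 0.0293 F [ 1.   0.3 -1.5] t 24.5
```

Call:
{"fn": "move_arm", "kwargs": {"commands": [[[-4.2,1.7,0],[0,0,0.6],2.6],[[-4.2,1.8,0],[0,0,0.6],2.6],[[-4.2,1.8,0],[0,0,0.6],2.6],[[-4.2,1.9,0],[0,0,0.6],2.6],[[-4.2,1.9,0],[0,0,0.6],2.6],[[-4.1,2,0],[0,0,0.6],2.6],[[-4.1,2,1],[0,0,0.6],2.6],[[-4.1,2,1],[0,0,0.6],2.6],[[-3.5,1.8,1],[0,0,0.6],2.6],[[0,0,0],[0,0,0],2.6]]}}

```text
clock: 25.5
eef_pos: [0.5316, -0.407, 0.1471]
eef_rot: [-3.114, -0.004, 1.308]
ft_force: [-1.1, 0.0, -2.6]
finger_gap: 0.0294
```

```bash
python3 -c "
from h import *
plan(.542,-.3925,.08,75.5,3)"
```

```text
[[0.55, 0.27, 2.23], [-0.53, -0.08, -0.18]]
[[0.55, 0.25, 2.23], [-0.53, -0.08, -0.18]]
[[0.55, 0.24, 2.23], [-0.53, -0.08, -0.18]]
n 3 pos [ 0.5316 -0.407   0.1471] rpy deg [-178.41   -0.22   74.96] gap 0.0294 F [-1.1  0.  -2.6] t 25.5
```

Call:
{"fn": "move_arm", "kwargs": {"commands": [[[0.7,0.4,2],[-0.8,-0.1,-0.3],2.6],[[0.7,0.3,2],[-0.8,-0.1,-0.3],2.6],[[0,0,2],[0,0,0],2.6],[[0,0,0],[0,0,0],2.6]]}}

```text
clock: 25.9
eef_pos: [0.5378, -0.3919, 0.0776]
eef_rot: [-3.132, -0.006, 1.318]
ft_force: [-0.3, 0.3, -1.7]
finger_gap: 0.0295
```

```bash
python3 -c "
from h import *
plan(.542,-.3925,.055,75.5,1)
c=cam('wrist');cv2.imwrite('pics/w12.png',c['color'])"
```

```text
[[0.03, 0.45, 2.25], [-0.55, -0.32, 0.01]]
n 1 pos [ 0.5378 -0.3919  0.0776] rpy deg [-179.45   -0.32   75.51] gap 0.0295 F [-0.3  0.3 -1.7] t 25.9
```

View pics/w12.png

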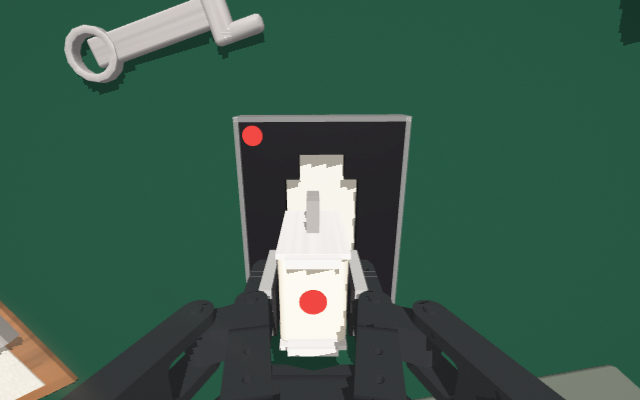

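Call:
{"fn": "move_arm", "kwargs": {"commands": [[[0,0.5,0.8],[-0.5,-0.3,0],2.6],[[0,0,1],[0,0,0],2.6],[[0,0,0],[0,0,0],2.6]]}}

```text
clock: 26.25
eef_pos: [0.5457, -0.3932, 0.0618]
eef_rot: [3.136, 0.001, 1.319]
ft_force: [-0.6, 0.2, -1.6]
finger_gap: 0.0295
```

```bash
python3 -c "
from h import *
plan(.542,-.3925,.045,75.5,1)"
```

```text
[[-0.03, -0.38, 1.68], [0.32, 0.07, 0.08]]
n 1 pos [ 0.5457 -0.3932  0.0618] rpy deg [1.7968e+02 7.0000e-02 7.5580e+01] gap 0.0295 F [-0.6  0.2 -1.6] t 26.25
```

Call:
{"fn": "move_arm", "kwargs": {"commands": [[[0,-0.4,0.4],[0.3,0,0],2.6],[[0,0,0.7],[0,0,0],2.6],[[0,0,0.4],[0,0,0],2.6],[[0,0,0],[0,0,0],2.6]]}}

```text
clock: 26.65
eef_pos: [0.5422, -0.3929, 0.047]
eef_rot: [3.139, 0.002, 1.319]
ft_force: [-0.3, -0.3, -1.5]
finger_gap: 0.0297
```

```bash
python3 -c "
from h import *
plan(.542,-.3925,.040,75.5,1)"
```

```text
[[0.04, -0.03, 0.7], [0.12, 0.13, 0.05]]
n 1 pos [ 0.5422 -0.3929  0.047 ] rpy deg [1.7988e+02 1.3000e-01 7.5550e+01] gap 0.0297 F [-0.3 -0.3 -1.5] t 26.65
```

Call:
{"fn": "move_arm", "kwargs": {"commands": [[[0,0,0.3],[0,0,0],2.6],[[0,0,0.2],[0,0,0],2.6],[[0,0,0.1],[0,0,0],2.6],[[0,0,0.1],[0,0,0],2.6]]}}

```text
clock: 27.05
eef_pos: [0.5426, -0.3934, 0.0399]
eef_rot: [3.138, 0.003, 1.318]
ft_force: [-0.2, 0.2, -1.7]
finger_gap: 0.0293
```

Call:
{"fn": "move_arm", "kwargs": {"commands": [[[0,0,0.1],[0,0,0],2.6],[[0,0,0.1],[0,0,0],2.6],[[0,0,0.1],[0,0,0],2.6]]}}

```text
clock: 27.35
eef_pos: [0.5427, -0.3935, 0.039]
eef_rot: [3.139, 0.003, 1.318]
ft_force: [-1.4, 1.1, 5.4]
finger_gap: 0.0293
```

Contact at 0.039 (floor). Release and rise.

Call:
{"fn": "move_arm", "kwargs": {"commands": [[[0,0,0],[0,0,0],3.5],[[0,0,0],[0,0,0],4.5],[[0,0,0],[0,0,0],5.5],[[0,0,0],[0,0,0],5.5],[[0,0,0],[0,0,0],5.5],[[0,0,-2],[0,0,0],5.5],[[0,0,-4],[0,0,0],5.5],[[0,0,-4.5],[0,0,0],8.5],[[0,0,-4.5],[0,0,0],8.5],[[0,0,-4.5],[0,0,0],8.5],[[0,0,0],[0,0,0],8.5]]}}

```text
clock: 28.45
eef_pos: [0.5423, -0.3926, 0.2391]
eef_rot: [3.14, 0.002, 1.319]
ft_force: [-0.0, -1.0, 1.4]
finger_gap: 0.085
```

```bash
python3 - <<'E'
from h import *
c=cam('wrist');im=c['color'];h=cv2.cvtColor(im,cv2.COLOR_BGR2HSV)
m=cv2.inRange(h,(0,120,150),(8,255,255))|cv2.inRange(h,(174,120,150),(180,255,255))
n,_,st,ce=cv2.connectedComponentsWithStats(m)
for i in range(1,n):
    if st[i,4]>40: print(st[i],ce[i].round(1),plane(c,ce[i],.060)[0].round(4))
a=cam('scene')['color'];x=cv2.resize(a[130:370,190:450],None,fx=1.6,fy=1.6);u,v=[int(q) for q in proj(c,[.542,-.3925,.06])[0]]
y=cv2.resize(im[max(v-75,0):max(v-75,0)+150,max(u-75,0):max(u-75,0)+150],(384,384));cv2.imwrite('pics/fin.png',np.hstack([x,y]) if x.shape[0]==384 else x)
E
```

```text
[ 604    0   36  333 5431] [620.9 151.7] [ 0.8482 -0.4421  0.06  ]
[269 112  11  11 100] [274.2 117.1] [ 0.5214 -0.3232  0.06  ]
[308 176  11  11  94] [313.  181.2] [ 0.5418 -0.3946  0.06  ]
[442 276  28  30 506] [458.2 288.2] [ 0.6734 -0.5617  0.06  ]
[311 316  19  18 254] [320.2 324.4] [ 0.5052 -0.5714  0.06  ]
```

View pics/fin.png

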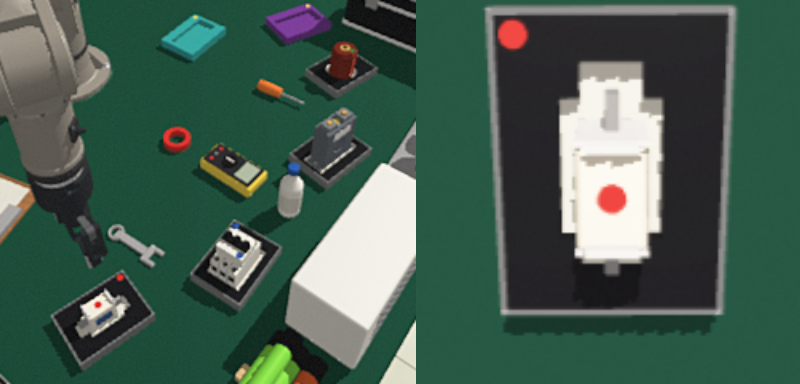

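All four specimens stand upright in their own trays. The fuse dot is at (0.5418, −0.3946), with the tray middle at (0.542, −0.3925). The bottle and multimeter look undisturbed, and the arm is clear of everything.

```bash
python3 -c "
from rig import manip
print(manip.finish_job())"
```

```text
the job is handed in; nothing more can be done
None
```

I put all four specimens back in the tray matching their shape and dot colour, and handed the job in at about 28.5 s of the 104 s allowed. The order was breaker, current transformer, insulator, fuse-link. I lowered each one until the wrist force showed it resting on something, then released it.

| Specimen | Offset from the middle of its cut-out | How it was checked |
|---|---|---|
| Fuse-link | about 2 mm | measured after release |
| Current transformer | about 1–2 mm | measured after release |
| Insulator | under 1 mm | measured after release |
| Breaker | about 2 mm | gripper position at release; afterwards judged by eye as centred, not measured |

- **Seating:** I inferred this from the height at which each one touched down. All four were within about 3 mm of where the floor should be; the foam top would have been 10 mm higher. The breaker and transformer touched about 2–3 mm higher than I had calculated. I put that down to how the fingers swing as they close and did not check it further.
- **Final pictures:** All four specimens stand upright. The bottle and multimeter look untouched, though I did not measure their positions, and the gripper is well clear. No check failed.

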